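# Tighten the blade clamp of a vegetable slicer with a hex key

## Task

The blade clamp of the sloping vegetable slicer is loose. Take the red-handled hex key from its wooden holder, push it all the way into the clamp screw's hex socket, and turn it clockwise, taking a fresh grip after each quarter turn or so, until the screw comes up tight against its stop. Leave the key standing fully home in the socket, let go of it, and do not disturb the tin, jar, onion or mug around.

Things in the scene. Friction and masses are not known exactly. Their poses are not given: they have to be found in the camera images.
- hex_key: Hex key, 79 mm long, about 0.13 kg, at the start hanging upright in the holder by its collar, at any yaw. Origin at the tip, z along the shaft to the head. Hex steel shaft 14 mm across flats, z = 0 to 34 mm, flats facing +x and every 60 degrees from there; collar 36 mm wide, z = 34 to 39 mm; red square grip 28 x 28 mm, z = 39 to 79 mm, sides facing the key's x and y.
- key_tip (a point): centre of the tip of the hex key (the key body's origin and axes). The last 1.5 mm of the shaft are narrowed to a round nose 11.6 mm wide as a lead-in; the shaft is 16.2 mm across corners.
- key_grip (a point): point on the key's axis 63 mm above its tip, inside the square red grip, 24 mm above the collar: with the TCP here and the fingers along the key's axis, the fingertips stay 5 mm clear of the collar. The grip can be taken anew every 90 degrees; fingers opened to 55 mm or more can swing round it without lifting off.
- holder: Wooden key holder block 62 x 62 x 50 mm, fixed on the worktop; origin at the centre of its underside, z up. Round hole in the middle of its top, 21 mm wide and 42 mm deep, in which the key hangs loosely: lift the key straight up by 40 mm or more to free it.
- slicer: Sloping vegetable slicer of steel and white plastic, fixed, bed 136 mm wide, 310 mm long, rising 30 degrees away from the robot. Origin on the worktop, x axis horizontal, up-slope (yaw within 0.35 rad of world x). Low end at x = -175 mm (25 mm high), high end at x = +105 mm (185 mm high). An orange clamp bar crosses the bed on the low side of the black screw boss.
- socket_mouth (a point): Centre of the top face of the fixed black boss, 46 mm wide, 16 mm proud of the bed. z axis = screw axis, pointing out of the socket, 30 degrees from vertical, leaning to the slicer's low end (robot's side): key and tool must be tilted so. x axis points up the slope. The screw head lies in a round well in this face, 26 mm wide, 6 mm deep, so the key's tip can stray 5 mm in it.
- socket_floor (a point): Centre of the floor of the brass hex socket, 22 mm below the boss face; the key's tip rests here when fully home (its collar then 12 mm off the boss face). Axes turn with the screw: z out of the socket, socket flats facing +x and every 60 degrees. 15.2 mm across flats, 16 mm deep, 1.5 mm chamfer at its mouth; the key has about 10 degrees of turning play each way.
- clamp_screw (a joint): Turn of the clamp screw (rad), growing clockwise as seen looking into the socket; starts between 0 and 0.7 (loose), hard stop at 3.5 (tight). Stays where it is left; needs about 0.15 N m to turn. The screw does not move along its axis.
- tuna_tin: bystander: low tin with gold lid, 86 mm across, 40 mm high, origin under its centre
- honey_jar: bystander: jar with red lid, 60 mm across, 86 mm high, origin under its centre
- onion: bystander: brown onion, 83 mm across, 94 mm high, origin under its centre
- mug: bystander: mug, black above and cream below, 86 x 121 x 99 mm, origin under its centre
There are look-alikes about, which are no part of the job. Of the things that look like the hex_key, the largest one is meant.

How it is judged:
By the outcome, as a careful person would: the job done as asked, in the order asked, and still so for the second after the job is handed in, with the robot touching nothing.
It also fails if it takes over 72 s, if anything falls off the work surface, if the arm or the gripper's body presses on something with over 40 N, if the wrist force passes 120 N, or if a joint passes its speed limit or range.

## Robot

A 6-joint arm with a two-finger parallel gripper is mounted at the origin on a cart in front of the work surface, level with it; the furniture and walls round the work are solid. World frame = base frame: x ahead of the robot, y to its left, z up, the work surface at z = 0. Lengths are in m, angles in degrees, forces in N, time in s.
With the tool pointing down it reaches from about 0.35 to 0.875 m from the base axis. Payload 4.2 kg.
Tool frame: the origin (TCP) lies between the finger pads, 19 mm behind the fingertips; this is the grasp point; z points along the fingers, y is the line along which they close (so a half turn about z gives the same grasp; the last joint's range is limited). The gripper opens to 87 mm and grips with 3 to 60 N. Pads are 19 mm wide; open, the fingers measure 117 mm over their backs; the gripper's body (75 mm by 190 mm) begins 51 mm behind the grasp point.
Start: joints at [-53.022, 22.042, 0.453, 0, -68.411, -14.817], TCP at [0.236, -0.579, 0.241] pointing down, gripper open.
Joint ranges: [-179.83, 179.83], [-69.29, 118.12], [-61.27, 80.66], [-181.25, 117.63], [-171.15, -9.14], [-177.46, 177.46]. Speed limits (degrees/s): [159.86, 159.86, 180, 180, 180, 180].

## Interface

Orientations are given as a 3x3 rotation matrix whose columns are the frame's x, y, z axes.
In Python, from station import r gives the robot as it stands.
- The arm moves only by the tool servo_tool, never from a script. Its argument "targets" is a list of rows, each a list of 5 numbers: the shift along the world's x, y, z in units of 30 mm (1.0 is 30 mm), then the turn about the world's z in rad, then the finger opening in mm, from 0 to 87. In form: [[x, y, z, turn, gripper], ...]. A call has exactly 5 rows; each row is the pose to reach, as a shift and turn from the pose commanded when the call began; what a row does not reach only later rows make up. A row lasts 1/12 s, in which the tool goes at most 41.7 mm and 7.16 degrees, less where a joint would pass 70% of its speed; a pose out of reach is approached as far as the arm can. A call with a gripper value outside its range is refused whole. The fingers move at their own pace and stop on an object; the grip force is fixed at half the most. Time passes only in rows, so rows that repeat a pose let the fingers close, or fill a call up. It gives the time, the measured TCP pose, the force, the opening and the grip force at its end, in the units of the state.
- r.sense(): the state, without advancing time (a new reading comes with each control period).
- r.capture(name): name is "scene" or "top"; returns a dict with "pixels" (420x560x3 uint8, red, green, blue), "fx", "fy", "cx", "cy" (pixels), "world_from_camera" (4x4, takes a point from camera to world coordinates). Camera axes: x right, y down, z forward; pixel columns grow to the right and rows downward; lengths in m; the calibration is good to about 2 mm. A picture is of the moment at which its call begins. There is no depth.
- r.finish_job(): hands the job in; it is judged then, once.
The state is a dict: "time_s": time; "joints": joint angles; "joint_velocities": joint speeds; "effort": joint torques, N m; "tcp_pos": TCP position; "ee_rot": TCP orientation; "wrist_force": force on the tool from outside, world axes, zero at the start; "moment": the same for the moment, N m; "gripper_width": opening from 0.0 (shut) to 1.0 (fully open); "gripper_force": force on a finger pad.
Only numpy, scipy, OpenCV 4.12 (cv2) and the standard library are available. Lean on these libraries where they do the work, as an engineer would, in place of code of your own. Each camera call takes 0.05 s, during which the arm holds its last target. There are 200 camera calls.

## Working session

There is one attempt and no reset: what is moved stays moved. The work goes in short steps, Python scripts to look and compute and a tool call to move; the robot and the scene stay as the last step left them, time stands still between calls to the robot, and variables do not carry over. Pictures are saved under pics/ and viewed, at most 10 in all, crops included, and the job is handed in when it is done.

Besides the shell and the picture viewer there is one more tool, called after "Request:" as name(argument=value, ...) on one line, values as JSON. servo_tool: Moves the arm, as the interface text tells. Its arguments: {"type":"object","properties":{"targets":{"type":"array","items":{"type":"array","items":{"type":"number"}}}},"required":["targets"]}

```bash
ls -la; mkdir -p pics; cat > h.py <<'E'
import numpy as np, cv2
from station import r
def cap(n,save=None):
    c=r.capture(n)
    if save: cv2.imwrite('pics/'+save,c['pixels'][:,:,::-1])
    return c
def ray(c,u,v):
    T=np.array(c['world_from_camera']); d=T[:3,:3]@np.array([(u-c['cx'])/c['fx'],(v-c['cy'])/c['fy'],1]); return T[:3,3],d/np.linalg.norm(d)
def onz(c,u,v,z):
    o,d=ray(c,u,v); return o+d*(z-o[2])/d[2]
def tri(rays):
    A=0;b=0
    for o,d in rays:
        P=np.eye(3)-np.outer(d,d); A=A+P; b=b+P@o
    x=np.linalg.solve(A,b); return x,[np.linalg.norm(np.cross(x-o,d)) for o,d in rays]
def proj(c,p):
    T=np.array(c['world_from_camera']); q=T[:3,:3].T@(np.array(p)-T[:3,3]); return c['fx']*q[0]/q[2]+c['cx'],c['fy']*q[1]/q[2]+c['cy']
E
python3 - <<'E'
from h import *
np.set_printoptions(precision=4,suppress=True)
a=cap('scene','s0.png');b=cap('top','t0.png')
for c in(a,b): print(c['fx'],c['cx'],c['cy'],np.array(c['world_from_camera']))
s=r.sense()
for k in s: print(k,np.array(s[k]).tolist())
print([m for m in dir(r) if m[0]!='_'])
E
```

```text
total 12
drwxr-xr-x  3 agent agent 4096 Nov 29 17:55 .
drwxr-xr-x 23 root  root  4096 Nov 29 17:55 ..
drwxr-xr-x  2 agent agent 4096 Nov 29 17:55 pics
476.40369421767736 283.7118791319241 205.29438005685518 [[-0.5613 -0.643   0.521  -0.1223]
 [-0.8275  0.4297 -0.3613  0.4544]
 [ 0.0084 -0.634  -0.7733  1.0439]
 [ 0.      0.      0.      1.    ]]
494.45033760656264 282.87038682715365 205.04609188692493 [[-0.0131 -0.9962  0.086   0.3823]
 [-0.9996  0.011  -0.0248  0.0234]
 [ 0.0237 -0.0863 -0.996   1.5659]
 [ 0.      0.      0.      1.    ]]
time_s 0.1
joints [-53.021571033760154, 22.08539238543927, 0.3870208709121576, -0.025128116253977775, -68.41030402914362, -14.816314003800263]
joint_velocities [-0.030764543907814235, -0.06501480847838131, 0.20307565055376778, 0.13665952663191488, 0.04200772998494529, 0.050410344162074135]
effort [-0.0004773860018758569, -39.1690993309021, 18.793417811393738, 4.231788665056229, 0.013463498326018453, -6.970338290557265e-05]
tcp_pos [0.23559173414028647, -0.5783535364287201, 0.2402755720936765]
ee_rot [[-0.9261811894505233, -0.3770778963043662, -0.0008151237252927165], [-0.37707876631868104, 0.9261795207204293, 0.0017605083519464525], [9.110211544122877e-05, 0.0019379155681737649, -0.9999981180900568]]
wrist_force [0.47711694372777935, 0.40333474260669383, 0.5886902965354947]
moment [0.02477454758255392, -0.008775688625907042, -0.043237277423274836]
gripper_force 0.0
gripper_width 0.9991066735464956
['PlanningError', 'capture', 'finish_job', 'sense']
```

View pics/s0.png

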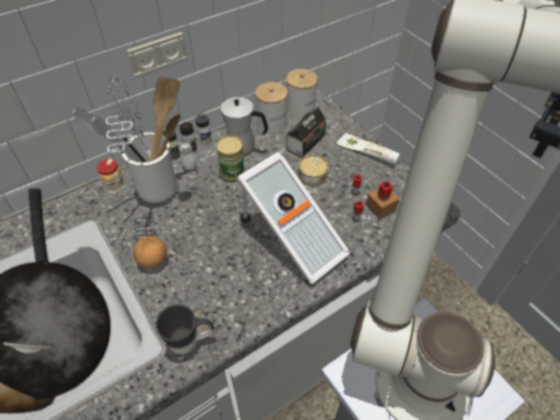

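View pics/t0.png

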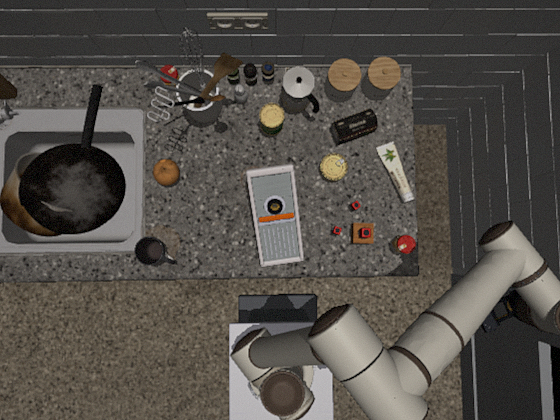

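Scene view: slicer spans (240,170)–(348,270), with its boss at (287,202). The key candidates are in scene at (385,190), in the wooden block, and two smaller red ones at (357,181) and (359,208). In top they are at (365,233), (356,205) and (337,231), and the red disc at (405,243) is a jar lid. I choose the one in the wooden block, which is the largest, and check it in a close crop.

```bash
python3 - <<'E'
from h import *
a=cv2.imread('pics/s0.png');b=cv2.imread('pics/t0.png')
f=lambda i,x,y,w,h,s:cv2.resize(i[y:y+h,x:x+w],(w*s,h*s),interpolation=cv2.INTER_CUBIC)
o=np.vstack([np.hstack([f(a,340,165,66,48,6),f(b,325,195,66,48,6)]),np.hstack([f(a,254,178,66,48,6),f(b,242,182,66,48,6)])])
cv2.imwrite('pics/c0.png',o)
E
```

```text
(no output)
```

View pics/c0.png

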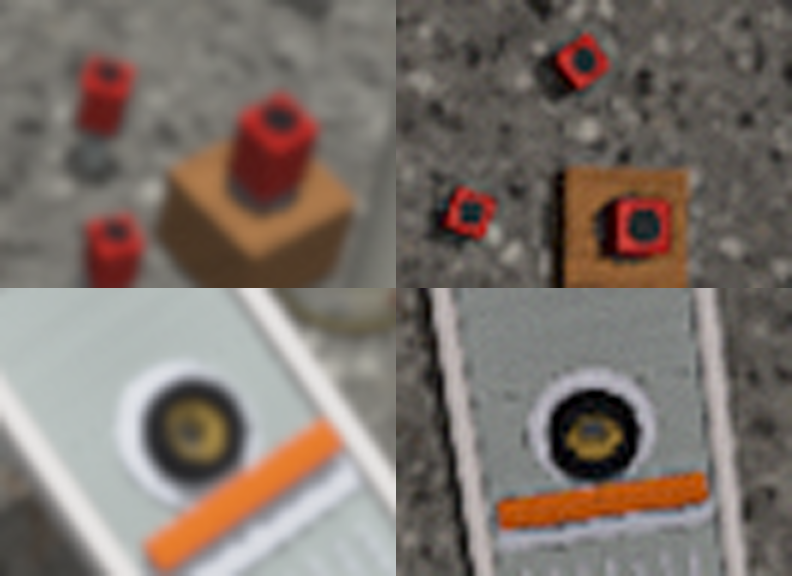

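Request:
servo_tool(targets=[[0,0,0.2,0,87],[0,0,0.2,0,87],[0,0,0.2,0,87],[0,0,0.2,0,87],[0,0,0.2,0,87]])

```text
time_s: 0.52
tcp_pos: [0.2357, -0.5787, 0.2472]
ee_rot: [[-0.926, -0.377, 0.0], [-0.377, 0.926, 0.0], [-0.0, 0.0, -1.0]]
wrist_force: [-0.3, -0.4, -0.1]
gripper_width: 0.997
gripper_force: 0.0
```

The crop confirms the choice: the red key in the wooden block is clearly the larger (top view about (366,232)). The boss shows as a black ring with a brass centre, at scene (287,202) and top (275,206). Next I measure.

```bash
cat > m.py <<'E'
from h import *
np.set_printoptions(precision=4,suppress=True)
def hsv(c): return cv2.cvtColor(np.ascontiguousarray(c['pixels']),cv2.COLOR_RGB2HSV)
def big(mask,roi):
    x,y,w,h=roi; m=np.zeros(mask.shape,np.uint8); m[y:y+h,x:x+w]=mask[y:y+h,x:x+w]
    n,l,s,cen=cv2.connectedComponentsWithStats(m); i=1+np.argmax(s[1:,4]); return (l==i).astype(np.uint8),cen[i],s[i]
def red(c,roi):
    H=hsv(c); return big(((H[...,0]<8)|(H[...,0]>172))&(H[...,1]>150)&(H[...,2]>60),roi)
def orange(c,roi):
    H=hsv(c); return big((H[...,0]>8)&(H[...,0]<17)&(H[...,1]>180)&(H[...,2]>130),roi)
def dark(c,roi,t): return big(c['pixels'].max(2)<t,roi)
E
python3 - <<'E'
from m import *
a=r.capture('scene');b=r.capture('top')
# key head black insert & red bodies
R={}
for n,c,kr,br,sr in(('s',a,(366,175,34,34),(264,184,44,40),(236,150,115,135)),('t',b,(352,220,28,26),(258,192,34,28),(244,160,60,110))):
    m,ce,s=red(c,kr); hull=cv2.convexHull(cv2.findContours(m,0,2)[0][0])[:,0]
    f=np.zeros_like(m); cv2.fillConvexPoly(f,hull,1); x,y,w,h=kr
    dk=((c['pixels'][...,0]<70)&(f>0)).astype(np.uint8); d,dc,ds=big(dk,kr)
    print(n,'key red',ce,s,'insert',dc,ds, 'rect',cv2.minAreaRect(hull))
    bm,bc,bs=big(c['pixels'].max(2)<60,br); cnt=max(cv2.findContours(bm,0,2)[0],key=len)
    el=cv2.fitEllipse(cv2.convexHull(cnt)); print('boss ellipse',el,bs)
    om,oc,os_=orange(c,sr); rr=cv2.boxPoints(cv2.minAreaRect(np.argwhere(om)[:,::-1].astype(np.float32))); print('orange',oc,os_,rr.tolist())
    R[n]=(dc,el[0],oc,c)
for i,nm in enumerate(('key insert','boss','orange')):
    print(nm,tri([ray(R[k][3],*R[k][i]) for k in'st']))
E
```

```text
s key red [384.7353 190.1765] [379 183  13  15 136] insert [386.2 184.4] [385 184   3   2   5] rect ((384.6538391113281, 190.2307586669922), (11.570852279663086, 13.924245834350586), 11.309932708740234)
boss ellipse ((286.0029602050781, 201.7811279296875), (14.253979682922363, 14.85275936126709), 0.7666632533073425) [279 195  15  15  70]
orange [293.9084 212.5191] [280 202  29  22 131] [[278.9194641113281, 220.45635986328125], [307.1073913574219, 200.72482299804688], [309.4093933105469, 204.013427734375], [281.2214660644531, 223.74496459960938]]
t key red [365.5538 232.2462] [361 228  10  10  65] insert [366. 232.] [364 230   5   5  21] rect ((365.5, 232.5), (9.0, 9.0), 90.0)
boss ellipse ((274.3623046875, 206.0424346923828), (14.833944320678711, 14.915522575378418), 89.62124633789062) [268 199  14  15 125]
orange [275.8366 217.183 ] [259 213  35   9 153] [[258.76666259765625, 217.30804443359375], [292.5379638671875, 212.64993286132812], [293.154052734375, 217.11666870117188], [259.38275146484375, 221.7747802734375]]
key insert (array([ 0.4261, -0.2607,  0.0914]), [np.float64(0.0004027708121101703), np.float64(0.0004027708121101132)])
boss (array([0.5044, 0.0126, 0.1228]), [np.float64(0.00027944143120507616), np.float64(0.0002794414312049998)])
orange (array([0.4729, 0.0091, 0.1097]), [np.float64(0.0009788956078476275), np.float64(0.000978895607847587)])
```

Request:
servo_tool(targets=[[0.3,1.2,1,-0.12,70],[1.3,2.6,2,-0.24,70],[2.4,4,3,-0.36,70],[3.4,5.3,3.5,-0.386,70],[4.3,6.6,3.5,-0.386,70]])

```text
time_s: 1.03
tcp_pos: [0.3331, -0.425, 0.343]
ee_rot: [[-1.0, 0.001, 0.003], [0.001, 1.0, -0.003], [-0.003, -0.003, -1.0]]
wrist_force: [1.1, -0.5, 0.4]
gripper_width: 0.817
gripper_force: 0.0
```

Request:
servo_tool(targets=[[0.7,1.0,0,0,70],[1.4,2.0,0,0,70],[2.0,3.0,0,0,70],[2.0,3.9,0,0,70],[2.0,3.9,0,0,70]])

```text
time_s: 1.45
tcp_pos: [0.3926, -0.3051, 0.3408]
ee_rot: [[-1.0, -0.005, 0.001], [-0.005, 1.0, 0.001], [-0.001, 0.001, -1.0]]
wrist_force: [-0.7, 0.2, -0.4]
gripper_width: 0.807
gripper_force: 0.0
```

Request:
servo_tool(targets=[[3,0,3,0,70],[6,0,6,0,70],[9,0,9,0,70],[12,0,12,0,70],[15,0,15,0,70]])

```text
time_s: 1.87
tcp_pos: [0.54, -0.3089, 0.4896]
ee_rot: [[-1.0, -0.0, 0.001], [-0.0, 1.0, -0.001], [-0.001, -0.001, -1.0]]
wrist_force: [1.8, -0.7, 0.7]
gripper_width: 0.803
gripper_force: 0.0
```

Request:
servo_tool(targets=[[3,0,3,0,70],[6,0,6,0,70],[9,0,9,0,70],[12,0,12,0,70],[15,0,15,0,70]])

```text
time_s: 2.28
tcp_pos: [0.6374, -0.3011, 0.5809]
ee_rot: [[-1.0, 0.003, 0.009], [0.003, 1.0, -0.01], [-0.009, -0.01, -1.0]]
wrist_force: [19.9, -39.6, 60.2]
gripper_width: 0.804
gripper_force: 0.0
```

Request:
servo_tool(targets=[[0,0,3,0,70],[0,0,6,0,70],[0,0,9,0,70],[0,0,12,0,70],[0,0,15,0,70]])

```text
time_s: 2.7
tcp_pos: [0.5591, -0.2636, 0.6641]
ee_rot: [[-0.999, 0.0, 0.036], [-0.0, 1.0, -0.02], [-0.036, -0.02, -0.999]]
wrist_force: [-0.8, -0.3, 0.1]
gripper_width: 0.802
gripper_force: 0.0
```

Request:
servo_tool(targets=[[0,0,0,0,70],[0,0,0,0,70],[0,0,0,0,70],[0,0,0,0,70],[0,0,0,0,70]])

```text
time_s: 3.12
tcp_pos: [0.5635, -0.2643, 0.6595]
ee_rot: [[-1.0, -0.001, 0.031], [-0.001, 1.0, -0.018], [-0.031, -0.018, -0.999]]
wrist_force: [0.3, -0.5, -0.2]
gripper_width: 0.804
gripper_force: 0.0
```

Request:
servo_tool(targets=[[-1,0,-1,0,70],[-2,0,-2,0,70],[-3,0,-3,0,70],[-3,0,-3,0,70],[-3,0,-3,0,70]])

```text
time_s: 3.53
tcp_pos: [0.4713, -0.264, 0.5684]
ee_rot: [[-1.0, -0.001, 0.03], [-0.001, 1.0, -0.018], [-0.03, -0.018, -0.999]]
wrist_force: [0.4, 0.5, 0.7]
gripper_width: 0.805
gripper_force: 0.0
```

Request:
servo_tool(targets=[[-0.3,0,-1.2,0,70],[-0.6,0,-2.5,0,70],[-0.9,0,-3.8,0,70],[-1.2,0.1,-5.1,0,70],[-1.5,0.1,-6.4,0,70]])

```text
time_s: 3.95
tcp_pos: [0.4269, -0.2608, 0.3764]
ee_rot: [[-1.0, -0.0, 0.032], [-0.001, 1.0, -0.018], [-0.032, -0.018, -0.999]]
wrist_force: [1.1, 0.0, -0.7]
gripper_width: 0.801
gripper_force: 0.0
```

Request:
servo_tool(targets=[[0,0,-1.3,0,70],[0,0,-2.6,0,70],[0,0,-3.9,0,70],[0,0,-4.9,0,70],[0,0,-5.5,0,70]])

```text
time_s: 4.37
tcp_pos: [0.4258, -0.2604, 0.2091]
ee_rot: [[-1.0, 0.0, 0.025], [-0.0, 1.0, -0.016], [-0.025, -0.016, -1.0]]
wrist_force: [-0.8, 0.2, -0.1]
gripper_width: 0.804
gripper_force: 0.0
```

Request:
servo_tool(targets=[[0,0,0,0,70],[0,0,0,0,70],[0,0,0,0,70],[0,0,0,0,70],[0,0,0,0,70]])

```text
time_s: 4.78
tcp_pos: [0.4285, -0.2613, 0.215]
ee_rot: [[-0.999, -0.001, 0.034], [-0.001, 1.0, -0.02], [-0.034, -0.02, -0.999]]
wrist_force: [-0.4, -0.3, 0.7]
gripper_width: 0.803
gripper_force: 0.0
```

```bash
python3 - <<'E'
from m import *
a=cap('scene','s1.png');b=cap('top','t1.png'); s=r.sense(); print(s['tcp_pos'],s['joints'])
for p in((.426,-.261,.0914),): print(proj(a,p),proj(b,p))
aa=a['pixels'][150:250,330:430,::-1];bb=b['pixels'][190:270,310:420,::-1]
cv2.imwrite('pics/c1.png',np.hstack([cv2.resize(aa,(400,400)),cv2.resize(bb,(400,400))]))
E
```

```text
[ 0.428  -0.2612  0.2145] [-12.4043  10.2294 -20.629    0.7924 -57.0351 -77.9712]
(np.float64(386.4584332391508), np.float64(184.41458899990909)) (np.float64(365.98715494983026), np.float64(231.95260180302358))
```

View pics/c1.png

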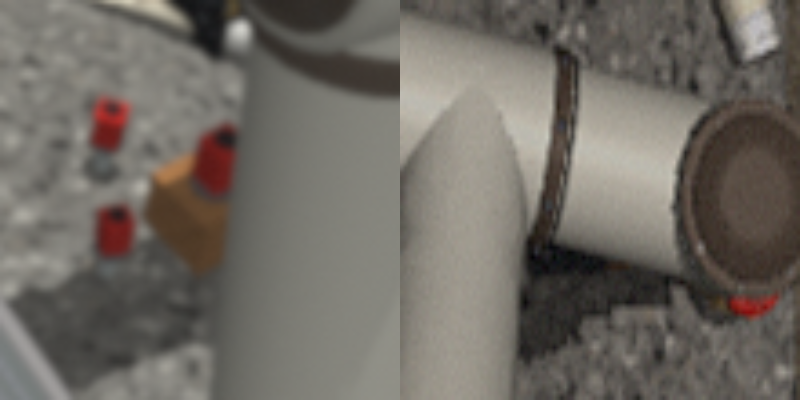

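The arm hides part of the view, but the key still stands in the holder (left half, about (215,160)), untouched. I descend and grasp.

Request:
servo_tool(targets=[[-0.07,0,-1.2,0,70],[-0.07,0,-2.4,0,70],[-0.07,0,-3.4,0,70],[-0.07,0,-4.1,0,70],[-0.07,0,-4.5,0,70]])

```text
time_s: 5.3
tcp_pos: [0.4241, -0.2607, 0.0762]
ee_rot: [[-1.0, -0.0, 0.028], [-0.001, 1.0, -0.018], [-0.028, -0.018, -0.999]]
wrist_force: [-0.3, 0.1, -0.1]
gripper_width: 0.801
gripper_force: 0.0
```

Request:
servo_tool(targets=[[0,0,0,0,70],[0,0,0,0,20],[0,0,0,0,20],[0,0,0,0,20],[0,0,0,0,20]])

```text
time_s: 5.72
tcp_pos: [0.4262, -0.2613, 0.0797]
ee_rot: [[-0.999, -0.001, 0.034], [-0.001, 1.0, -0.019], [-0.034, -0.019, -0.999]]
wrist_force: [-0.2, -0.5, 0.8]
gripper_width: 0.588
gripper_force: 0.0
```

Request:
servo_tool(targets=[[0,0,0,0,20],[0,0,0,0,20],[0,0,0,0,20],[0,0,0,0,20],[0,0,0,0,20]])

```text
time_s: 6.13
tcp_pos: [0.4254, -0.2607, 0.0787]
ee_rot: [[-1.0, -0.001, 0.031], [-0.001, 1.0, -0.018], [-0.031, -0.018, -0.999]]
wrist_force: [-0.6, 3.8, 5.2]
gripper_width: 0.322
gripper_force: 29.9
```

Request:
servo_tool(targets=[[0,0,0.4,0,20],[0,0,0.8,0,20],[0,0,1.4,0,20],[0,0,2.0,0,20],[0,0,2.8,0,20]])

```text
time_s: 6.55
tcp_pos: [0.4242, -0.2607, 0.1616]
ee_rot: [[-1.0, -0.0, 0.027], [-0.001, 1.0, -0.018], [-0.027, -0.018, -0.999]]
wrist_force: [0.2, -0.3, -1.8]
gripper_width: 0.316
gripper_force: 29.8
```

Request:
servo_tool(targets=[[0,0.5,0.9,0.12,20],[0,1,2,0.24,20],[0,1.5,3.1,0.36,20],[0,2,4.2,0.48,20],[0,2.5,5.3,0.6,20]])

```text
time_s: 6.97
tcp_pos: [0.4247, -0.1854, 0.3225]
ee_rot: [[-0.821, -0.57, 0.036], [-0.57, 0.822, 0.002], [-0.031, -0.018, -0.999]]
wrist_force: [1.1, 0.3, -1.2]
gripper_width: 0.318
gripper_force: 29.8
```

Request:
servo_tool(targets=[[0,0.5,0.9,0.12,20],[0,1.2,2,0.24,20],[0,1.9,3.1,0.36,20],[0,2.6,4.2,0.48,20],[0,3.3,5,0.6,20]])

```text
time_s: 7.38
tcp_pos: [0.4252, -0.0865, 0.4741]
ee_rot: [[-0.356, -0.934, 0.032], [-0.934, 0.357, 0.022], [-0.032, -0.022, -0.999]]
wrist_force: [0.0, -0.2, -0.9]
gripper_width: 0.32
gripper_force: 29.8
```

Request:
servo_tool(targets=[[0,0.4,0.3,0.12,20],[0,0.8,0.6,0.24,20],[0,1.1,0.9,0.36,20],[0,1.1,1,0.36,20],[0,1.1,1,0.36,20]])

```text
time_s: 7.8
tcp_pos: [0.4256, -0.054, 0.5015]
ee_rot: [[-0.012, -1.0, 0.02], [-0.999, 0.013, 0.031], [-0.031, -0.019, -0.999]]
wrist_force: [0.6, -0.4, -1.1]
gripper_width: 0.318
gripper_force: 29.8
```

```bash
python3 - <<'E'
from m import *
a=cap('scene','s2.png');b=cap('top','t2.png'); s=r.sense(); print(s['tcp_pos'],s['joints'],s['ee_rot'],s['gripper_width'])
p=s['tcp_pos'];print([proj(a,p+np.array(s['ee_rot'])[:,2]*d) for d in(0,.024,.063)],np.linalg.norm(p-np.array(a['world_from_camera'])[:3,3]))
E
```

```text
[ 0.4253 -0.0544  0.5006] [ 13.5253  -2.3665   6.8038  -1.4901 -97.771  -14.478 ] [[-0.0125 -0.9998  0.0177]
 [-0.9994  0.0131  0.0307]
 [-0.031  -0.0173 -0.9994]] 0.32020717064206217
[(np.float64(342.14125917119947), np.float64(84.08184924223768)), (np.float64(340.399312480552), np.float64(94.55578575501515)), (np.float64(337.7152464379416), np.float64(110.69447557677653))] 0.9240456197357649
```

View pics/s2.png

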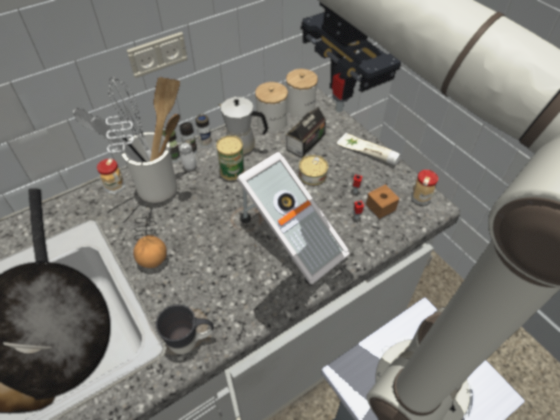

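The picture shows the key held at (340,88), its shaft ending near (338,110), and the empty holder at (383,200). Next I pull gently past the reach limit to tilt the tool.

Request:
servo_tool(targets=[[0,0,0.8,0.06,20],[0,0,1.8,0.06,20],[0,0,2.8,0.06,20],[0,0,3.6,0.06,20],[0,0,4.0,0.06,20]])

```text
time_s: 8.32
tcp_pos: [0.4255, -0.055, 0.6237]
ee_rot: [[0.047, -0.999, 0.021], [-0.998, -0.046, 0.032], [-0.031, -0.022, -0.999]]
wrist_force: [0.1, -0.1, -1.1]
gripper_width: 0.319
gripper_force: 29.8
```

Request:
servo_tool(targets=[[0,0,0.5,0,20],[0,0,1,0,20],[0,0,1.5,0,20],[0,0,2,0,20],[0,0,2.5,0,20]])

```text
time_s: 8.73
tcp_pos: [0.4254, -0.0547, 0.6965]
ee_rot: [[0.047, -0.999, 0.016], [-0.998, -0.046, 0.032], [-0.031, -0.017, -0.999]]
wrist_force: [0.1, -1.0, -0.7]
gripper_width: 0.321
gripper_force: 29.8
```

Request:
servo_tool(targets=[[0,0,0.5,0,20],[0,0,1,0,20],[0,0,1.5,0,20],[0,0,2,0,20],[0,0,2.5,0,20]])

```text
time_s: 9.15
tcp_pos: [0.4242, -0.0551, 0.7719]
ee_rot: [[0.047, -0.999, 0.017], [-0.998, -0.046, 0.032], [-0.031, -0.019, -0.999]]
wrist_force: [0.1, -0.7, 1.0]
gripper_width: 0.318
gripper_force: 29.8
```

Request:
servo_tool(targets=[[0,0,0.5,0,20],[0,0,1,0,20],[0,0,1.5,0,20],[0,0,2,0,20],[0,0,2.5,0,20]])

```text
time_s: 9.57
tcp_pos: [0.4001, -0.0511, 0.7877]
ee_rot: [[0.049, -0.998, 0.037], [-0.998, -0.048, 0.028], [-0.026, -0.038, -0.999]]
wrist_force: [0.5, 0.1, -1.4]
gripper_width: 0.322
gripper_force: 29.8
```

Request:
servo_tool(targets=[[1.3,0,0,0,20],[2.6,0,0,0,20],[3.9,0,0,0,20],[5.2,0,0,0,20],[6.5,0,0,0,20]])

```text
time_s: 9.98
tcp_pos: [0.5242, -0.0466, 0.7272]
ee_rot: [[0.05, -0.998, 0.05], [-0.999, -0.049, 0.025], [-0.022, -0.051, -0.998]]
wrist_force: [-0.0, -0.2, -1.0]
gripper_width: 0.321
gripper_force: 29.8
```

Request:
servo_tool(targets=[[0,0,4,0,20],[0,0,8,0,20],[0,0,12,0,20],[0,0,16,0,20],[0,0,20,0,20]])

```text
time_s: 10.4
tcp_pos: [0.4494, -0.0391, 0.7713]
ee_rot: [[0.05, -0.996, 0.069], [-0.999, -0.048, 0.021], [-0.018, -0.069, -0.997]]
wrist_force: [-0.5, 0.8, -1.3]
gripper_width: 0.316
gripper_force: 29.8
```

Request:
servo_tool(targets=[[-0.4,0.9,-0.5,0.06,20],[-0.9,2.0,-1.0,0.12,20],[-1.4,3.1,-1.6,0.18,20],[-1.9,4.2,-2.2,0.24,20],[-2.4,5.3,-2.8,0.3,20]])

```text
time_s: 10.82
tcp_pos: [0.382, 0.1103, 0.691]
ee_rot: [[0.345, -0.937, 0.058], [-0.938, -0.343, 0.042], [-0.019, -0.069, -0.997]]
wrist_force: [1.0, 0.7, -0.1]
gripper_width: 0.316
gripper_force: 29.8
```

Request:
servo_tool(targets=[[-0.5,1.1,-0.6,0.07,20],[-1,2.2,-1.2,0.14,20],[-1.5,3.3,-1.8,0.21,20],[-2,4.4,-2.4,0.28,20],[-2.4,5.5,-3,0.35,20]])

```text
time_s: 11.23
tcp_pos: [0.3105, 0.2755, 0.6015]
ee_rot: [[0.648, -0.761, 0.04], [-0.762, -0.645, 0.06], [-0.02, -0.07, -0.997]]
wrist_force: [0.7, 1.6, -0.6]
gripper_width: 0.32
gripper_force: 29.8
```

Request:
servo_tool(targets=[[-0.5,1.1,-0.6,0.07,20],[-1,2.2,-1.2,0.14,20],[-1.5,3.3,-1.8,0.21,20],[-2,4.4,-2.4,0.28,20],[-2.4,5.5,-3,0.35,20]])

```text
time_s: 11.65
tcp_pos: [0.239, 0.441, 0.5114]
ee_rot: [[0.87, -0.494, 0.017], [-0.493, -0.867, 0.069], [-0.019, -0.069, -0.997]]
wrist_force: [0.8, 0.2, -1.0]
gripper_width: 0.32
gripper_force: 29.8
```

Request:
servo_tool(targets=[[-0.2,1,-0.4,0.05,20],[-0.2,2,-0.8,0.1,20],[-0.2,3,-1.2,0.15,20],[-0.2,4,-1.5,0.15,20],[-0.2,4.6,-1.5,0.15,20]])

```text
time_s: 12.07
tcp_pos: [0.2336, 0.5803, 0.4628]
ee_rot: [[0.932, -0.362, 0.005], [-0.361, -0.93, 0.064], [-0.018, -0.062, -0.998]]
wrist_force: [-0.4, -0.2, -2.8]
gripper_width: 0.32
gripper_force: 29.8
```

```bash
python3 - <<'E'
from m import *
s=r.sense(); print(s['tcp_pos'],s['joints'])
a=cap('scene','s3.png')
E
```

```text
[0.2336 0.5803 0.4628] [ 82.7952  17.2742  24.146   -0.1736 -93.1941 -14.0259]
```

View pics/s3.png

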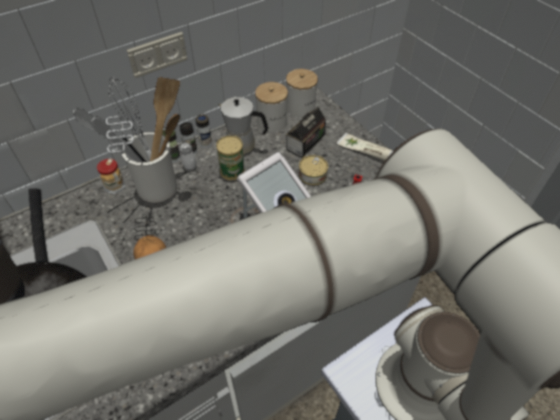

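Clear space to the left; the arm has the key over the sink. I pull horizontally outward here.

Request:
servo_tool(targets=[[0,1.2,0,0,20],[0,2.4,0,0,20],[0,3.6,0,0,20],[0,4.6,0,0,20],[0,5.4,0,0,20]])

```text
time_s: 12.53
tcp_pos: [0.2341, 0.7419, 0.4659]
ee_rot: [[0.932, -0.362, 0.007], [-0.362, -0.93, 0.068], [-0.018, -0.066, -0.998]]
wrist_force: [-0.8, 0.5, -1.1]
gripper_width: 0.316
gripper_force: 29.8
```

Request:
servo_tool(targets=[[0,0.5,0,0,20],[0,1,0,0,20],[0,1.5,0,0,20],[0,2,0,0,20],[0,2.5,0,0,20]])

```text
time_s: 12.95
tcp_pos: [0.2298, 0.8025, 0.4495]
ee_rot: [[0.932, -0.362, 0.011], [-0.362, -0.929, 0.075], [-0.017, -0.074, -0.997]]
wrist_force: [-0.5, -0.6, -1.6]
gripper_width: 0.316
gripper_force: 30.0
```

Request:
servo_tool(targets=[[0,1.4,0.7,0,20],[0,2.8,1.4,0,20],[0,4.2,2.1,0,20],[0,5.6,2.8,0,20],[0,7,3.5,0,20]])

```text
time_s: 13.37
tcp_pos: [0.2043, 0.8239, 0.4465]
ee_rot: [[0.932, -0.362, 0.021], [-0.362, -0.925, 0.111], [-0.021, -0.112, -0.994]]
wrist_force: [-0.6, 1.0, -1.0]
gripper_width: 0.321
gripper_force: 30.0
```

Request:
servo_tool(targets=[[0,1.4,0.7,0,20],[0,2.8,1.4,0,20],[0,4.2,2.1,0,20],[0,5.6,2.8,0,20],[0,7,3.5,0,20]])

```text
time_s: 13.78
tcp_pos: [0.1819, 0.846, 0.4346]
ee_rot: [[0.932, -0.362, 0.029], [-0.362, -0.922, 0.136], [-0.022, -0.138, -0.99]]
wrist_force: [-0.1, 0.8, -1.2]
gripper_width: 0.32
gripper_force: 30.0
```

Request:
servo_tool(targets=[[0.6,2,1.2,0,20],[1.2,4,2.4,0,20],[1.8,6,3.6,0,20],[2.4,8,4.8,0,20],[3,10,6,0,20]])

```text
time_s: 14.2
tcp_pos: [0.1945, 0.8562, 0.4302]
ee_rot: [[0.932, -0.361, 0.038], [-0.362, -0.917, 0.165], [-0.025, -0.167, -0.986]]
wrist_force: [-0.6, 0.6, -0.2]
gripper_width: 0.318
gripper_force: 30.0
```

Request:
servo_tool(targets=[[0.6,2,1.2,0,20],[1.2,4,2.4,0,20],[1.8,6,3.6,0,20],[2.4,8,4.8,0,20],[3,10,6,0,20]])

```text
time_s: 14.62
tcp_pos: [0.2047, 0.8665, 0.4267]
ee_rot: [[0.932, -0.359, 0.046], [-0.361, -0.912, 0.194], [-0.027, -0.198, -0.98]]
wrist_force: [0.2, -1.3, -1.1]
gripper_width: 0.318
gripper_force: 30.0
```

Request:
servo_tool(targets=[[0.6,2,1.2,0,20],[1.2,4,2.4,0,20],[1.8,6,3.6,0,20],[2.4,8,4.8,0,20],[3,10,6,0,20]])

```text
time_s: 15.03
tcp_pos: [0.214, 0.8766, 0.424]
ee_rot: [[0.932, -0.358, 0.056], [-0.361, -0.905, 0.224], [-0.03, -0.229, -0.973]]
wrist_force: [0.2, 1.2, -1.6]
gripper_width: 0.32
gripper_force: 30.0
```

Request:
servo_tool(targets=[[0.6,2,0.8,0,20],[1.2,4,1.6,0,20],[1.8,6,2.4,0,20],[2.4,8,3.2,0,20],[3,10,4,0,20]])

```text
time_s: 15.45
tcp_pos: [0.2257, 0.8977, 0.4032]
ee_rot: [[0.932, -0.356, 0.065], [-0.36, -0.898, 0.253], [-0.032, -0.259, -0.965]]
wrist_force: [0.3, -0.9, -1.4]
gripper_width: 0.321
gripper_force: 30.0
```

Request:
servo_tool(targets=[[0.6,2,1.2,0,20],[1.2,4,2.4,0,20],[1.8,6,3.6,0,20],[2.4,8,4.8,0,20],[3,10,6,0,20]])

```text
time_s: 15.87
tcp_pos: [0.2329, 0.9059, 0.4056]
ee_rot: [[0.932, -0.353, 0.075], [-0.36, -0.889, 0.284], [-0.034, -0.292, -0.956]]
wrist_force: [-0.4, -0.7, -1.6]
gripper_width: 0.317
gripper_force: 30.0
```

Request:
servo_tool(targets=[[0.5,2,1.4,0,20],[1,4,2.8,0,20],[1.5,6,4.2,0,20],[2,8,5.6,0,20],[2.5,10,7,0,20]])

```text
time_s: 16.28
tcp_pos: [0.2324, 0.9105, 0.4164]
ee_rot: [[0.933, -0.351, 0.084], [-0.359, -0.879, 0.314], [-0.036, -0.323, -0.946]]
wrist_force: [-0.3, -0.9, -1.1]
gripper_width: 0.318
gripper_force: 30.0
```

Request:
servo_tool(targets=[[0.5,2,1.2,0,20],[1,4,2.4,0,20],[1.5,6,3.6,0,20],[2,8,4.8,0,20],[2.5,10,6,0,20]])

```text
time_s: 16.7
tcp_pos: [0.2339, 0.9209, 0.4167]
ee_rot: [[0.933, -0.348, 0.093], [-0.358, -0.869, 0.343], [-0.038, -0.353, -0.935]]
wrist_force: [0.4, 1.2, -1.3]
gripper_width: 0.318
gripper_force: 30.0
```

Request:
servo_tool(targets=[[0.5,2,1.2,0,20],[1,4,2.4,0,20],[1.5,6,3.6,0,20],[2,8,4.8,0,20],[2.5,10,6,0,20]])

```text
time_s: 17.12
tcp_pos: [0.2355, 0.931, 0.4185]
ee_rot: [[0.933, -0.345, 0.103], [-0.357, -0.857, 0.372], [-0.04, -0.384, -0.922]]
wrist_force: [-0.0, -0.7, -1.3]
gripper_width: 0.32
gripper_force: 30.0
```

Request:
servo_tool(targets=[[0.5,2,1.2,0,20],[1,4,2.4,0,20],[1.5,6,3.6,0,20],[2,8,4.8,0,20],[2.5,10,6,0,20]])

```text
time_s: 17.53
tcp_pos: [0.2371, 0.941, 0.4205]
ee_rot: [[0.933, -0.341, 0.112], [-0.356, -0.844, 0.401], [-0.042, -0.415, -0.909]]
wrist_force: [-0.5, 0.6, -1.5]
gripper_width: 0.32
gripper_force: 30.0
```

Request:
servo_tool(targets=[[0.5,2,1.2,0,20],[1,4,2.4,0,20],[1.5,6,3.6,0,20],[2,8,4.8,0,20],[2.5,10,6,0,20]])

```text
time_s: 17.95
tcp_pos: [0.2388, 0.9509, 0.4227]
ee_rot: [[0.934, -0.337, 0.121], [-0.356, -0.83, 0.43], [-0.044, -0.445, -0.895]]
wrist_force: [1.0, -1.2, -1.0]
gripper_width: 0.316
gripper_force: 30.0
```

Request:
servo_tool(targets=[[0.5,2,1.2,0,20],[1,4,2.4,0,20],[1.5,6,3.6,0,20],[2,8,4.8,0,20],[2.5,10,6,0,20]])

```text
time_s: 18.37
tcp_pos: [0.2406, 0.9605, 0.4254]
ee_rot: [[0.934, -0.333, 0.13], [-0.354, -0.815, 0.459], [-0.047, -0.474, -0.879]]
wrist_force: [-0.1, 0.2, -1.6]
gripper_width: 0.319
gripper_force: 30.0
```

Request:
servo_tool(targets=[[0.5,2,1.2,0,20],[1,4,2.4,0,20],[1.5,6,3.6,0,20],[2,8,4.8,0,20],[2,8,4.8,0,20]])

```text
time_s: 18.78
tcp_pos: [0.2424, 0.97, 0.4283]
ee_rot: [[0.934, -0.328, 0.139], [-0.353, -0.799, 0.487], [-0.049, -0.504, -0.863]]
wrist_force: [0.2, -0.4, -0.6]
gripper_width: 0.321
gripper_force: 30.0
```

Request:
servo_tool(targets=[[0,-0.7,0.1,-0.06,20],[0,-1.6,0.2,-0.12,20],[0.2,-2.7,0.2,-0.18,20],[0.4,-3.8,0.2,-0.24,20],[0.6,-4.9,0.2,-0.3,20]])

```text
time_s: 19.2
tcp_pos: [0.2591, 0.8259, 0.4336]
ee_rot: [[0.787, -0.551, 0.278], [-0.615, -0.665, 0.423], [-0.048, -0.504, -0.862]]
wrist_force: [0.8, 1.3, -0.3]
gripper_width: 0.323
gripper_force: 30.0
```

```bash
python3 - <<'E'
from m import *
s=r.sense(); R=np.array(s['ee_rot']);z=R[:,2]; print(s['time_s'],s['tcp_pos'],s['joints'],R)
print('tilt',np.degrees(np.arccos(-z[2])),'az',np.degrees(np.arctan2(z[1],z[0])))
# slicer yaw from the orange bar (old pics) : ends on plane through bar, both views
b=r.capture('top');a=r.capture('scene')
P=[onz(b,259.07,219.54,.11),onz(b,292.85,214.88,.11)]; d=P[1]-P[0]; print('yaw top bar',np.degrees(np.arctan2(d[0],-d[1])),np.linalg.norm(d))
i=cv2.imread('pics/t0.png'); m=((i.min(2)>125)&(cv2.cvtColor(i,cv2.COLOR_BGR2HSV)[...,1]<50)).astype(np.uint8)
m,c,st=big(m,(240,155,70,115)); h=cv2.convexHull(np.argwhere(m)[:,::-1].astype(np.int32)); ap=cv2.approxPolyDP(h,4,True)[:,0]; print(st,ap.tolist())
E
```

```text
19.2 [0.2591 0.8259 0.4336] [ 87.859   30.5769  28.9243  17.1259 -62.748  -41.0497] [[ 0.7868 -0.5511  0.2778]
 [-0.6153 -0.6651  0.4231]
 [-0.0484 -0.5038 -0.8624]]
tilt 30.40891294512309 az 56.714903633646735
yaw top bar 7.201090170527488 0.10056270666912986
[ 246  164   58  103 2974] [[302, 260], [261, 265], [248, 170], [292, 165]]
```

```bash
python3 - <<'E'
from m import *
class C(dict): pass
b=r.capture('top');a=r.capture('scene')
lo=[onz(b,u,v,.022) for u,v in((261,265.5),(302.5,260.5))]; hi=[onz(b,u,v,.185) for u,v in((248,169.5),(292.5,164.5))]
L=(lo[0]+lo[1])/2;Hh=(hi[0]+hi[1])/2; print(lo,hi,L,Hh,'yaw axis',np.degrees(np.arctan2(Hh[1]-L[1],Hh[0]-L[0])),np.linalg.norm((Hh-L)[:2]))
psi=np.radians(6.7);ax=np.array([-.5*np.cos(psi),-.5*np.sin(psi),.866])
for nm,T in(('mid',np.array([.5044,.0126,.1228])),):
    M=T+.008*ax; base=M-.016*ax; X=(base-L)[:2]@[np.cos(psi),np.sin(psi)]-.175; print('M',M,'lateral',(base-L)[:2]@[-np.sin(psi),np.cos(psi)],'X',X,'bed z there',.025+(X+.175)*160/280,'base z',base[2])
# brass blob
rays=[]
for n,c,roi in(('s0.png',a,(276,192,22,22)),('t0.png',b,(264,196,22,20))):
    i=cv2.imread('pics/'+n); H=cv2.cvtColor(i,cv2.COLOR_BGR2HSV); m=((H[...,0]>12)&(H[...,0]<32)&(H[...,1]>80)&(H[...,2]>70))
    m,ce,st=big(m,roi); h=cv2.convexHull(np.argwhere(m)[:,::-1].astype(np.int32)); mo=cv2.moments(h); ce=(mo['m10']/mo['m00'],mo['m01']/mo['m00']); print(n,ce,st); rays.append(ray(c,*ce))
    print(proj(c,M),proj(c,M-.006*ax))
p=tri(rays); print('brass',p,'-> mouth',p[0]+.006*ax)
E
```

```text
[array([0.3283, 0.0552, 0.022 ]), array([ 0.3419, -0.0738,  0.022 ])] [array([0.603 , 0.0859, 0.185 ]), array([ 0.6161, -0.0397,  0.185 ])] [ 0.3351 -0.0093  0.022 ] [0.6096 0.0231 0.185 ] yaw axis 6.733564563759402 0.2764219672277948
M [0.5004 0.0121 0.1297] lateral 0.0019955061351932604 X -0.00027513115228275375 bed z there 0.12484278219869557 base z 0.115872
s0.png (286.537037037037, 201.40972222222223) [282 197  10  10  79]
(np.float64(287.19999681919705), np.float64(200.93081932018995)) (np.float64(286.38556943396827), np.float64(201.55926582775552))
t0.png (274.56540084388183, 206.79324894514767) [270 204  10   7  39]
(np.float64(274.4908637860009), np.float64(207.12363279935013)) (np.float64(274.3471562070414), np.float64(206.2555856675227))
brass (array([0.502 , 0.0123, 0.1263]), [np.float64(0.0005617654870874782), np.float64(0.0005617654870874422)]) -> mouth [0.499  0.012  0.1315]
```

Request:
servo_tool(targets=[[0.3,-1.2,0,-0.04,20],[0.6,-2.5,0,-0.08,20],[1,-3.8,0,-0.12,20],[1.3,-5.1,0,-0.17,20],[1.6,-6.4,0,-0.22,20]])

```text
time_s: 19.82
tcp_pos: [0.3082, 0.6361, 0.4359]
ee_rot: [[0.634, -0.683, 0.364], [-0.772, -0.527, 0.356], [-0.051, -0.506, -0.861]]
wrist_force: [-0.9, 0.5, -0.5]
gripper_width: 0.314
gripper_force: 30.0
```

Request:
servo_tool(targets=[[0.3,-1.2,0,-0.04,20],[0.6,-2.5,0,-0.08,20],[1,-3.8,0,-0.12,20],[1.3,-5.1,0,-0.17,20],[1.6,-6.4,0,-0.22,20]])

```text
time_s: 20.23
tcp_pos: [0.3564, 0.4441, 0.4366]
ee_rot: [[0.45, -0.781, 0.432], [-0.891, -0.365, 0.268], [-0.052, -0.506, -0.861]]
wrist_force: [0.6, -0.8, -0.4]
gripper_width: 0.317
gripper_force: 30.0
```

Request:
servo_tool(targets=[[0.3,-1.2,0,-0.04,20],[0.6,-2.5,0,-0.08,20],[1,-3.8,0,-0.12,20],[1.3,-5.1,0,-0.17,20],[1.6,-6.4,0,-0.22,20]])

```text
time_s: 20.65
tcp_pos: [0.4046, 0.2519, 0.4371]
ee_rot: [[0.245, -0.842, 0.481], [-0.968, -0.186, 0.168], [-0.052, -0.507, -0.861]]
wrist_force: [1.0, 1.2, -1.4]
gripper_width: 0.323
gripper_force: 30.0
```

Request:
servo_tool(targets=[[0.3,-1.3,-0.3,-0.04,20],[0.6,-2.6,-0.8,-0.08,20],[1,-3.9,-1.2,-0.12,20],[1.3,-5.2,-1.6,-0.17,20],[1.6,-6.3,-2,-0.22,20]])

```text
time_s: 21.07
tcp_pos: [0.4534, 0.062, 0.3772]
ee_rot: [[0.028, -0.861, 0.508], [-0.998, 0.003, 0.059], [-0.052, -0.508, -0.86]]
wrist_force: [0.1, 0.4, -1.5]
gripper_width: 0.319
gripper_force: 30.0
```

Request:
servo_tool(targets=[[0,-0.8,-0.9,0,20],[0,-1.4,-1.8,0,20],[0,-1.6,-2.4,0,20],[0,-1.6,-2.8,0,20],[0,-1.6,-3,0,20]])

```text
time_s: 21.48
tcp_pos: [0.4532, 0.0147, 0.2847]
ee_rot: [[0.028, -0.863, 0.504], [-0.998, 0.001, 0.056], [-0.049, -0.504, -0.862]]
wrist_force: [-0.1, 0.6, -1.1]
gripper_width: 0.321
gripper_force: 30.0
```

```bash
cat > st.py <<'E'
from m import *
psi=np.radians(6.73);A=np.array([-.5*np.cos(psi),-.5*np.sin(psi),.866]);S=np.array([.866*np.cos(psi),.866*np.sin(psi),.5]);Y=np.array([-np.sin(psi),np.cos(psi),0])
M=np.array([.4995,.012,.1305])
def st():
    s=r.sense();R=np.array(s['ee_rot']);z=R[:,2];p=np.array(s['tcp_pos'])
    print('t',s['time_s'],'tcp',p,'j',np.round(s['joints'],1),'w',round(s['gripper_width']*87,1))
    print('tilt',np.degrees(np.arccos(-z[2])),'az',np.degrees(np.arctan2(z[1],z[0])),'z.-A deg',np.degrees(np.arccos(-z@A)))
    y=R[:,1]*np.sign(R[:,1]@S) ; print('closing: S,Y,A',y@S,y@Y,y@A,'cw deg',np.degrees(np.arctan2(-(y@Y),y@S)))
    t=p+.0627*(z+.031*R[:,0]); e=t-M; print('tip-M: S,Y,A mm',1e3*np.array([e@S,e@Y,e@A]),'tcp-M',1e3*np.array([(p-M)@S,(p-M)@Y,(p-M)@A]),'F',np.round(s['wrist_force'],1),np.round(s['moment'],2))
    return s
E
python3 -c "
from st import *
st()"
```

```text
t 21.4833 tcp [0.4532 0.0147 0.2847] j [ 28.4 -11.8 -45.1  22.3 -30.  -44.3] w 27.9
tilt 30.451867108092898 az 6.390425713675513 z.-A deg 0.6141582169389405
closing: S,Y,A 0.9947288612261935 -0.10200408149440715 0.008131286168785168 cw deg 5.8549082745463235
tip-M: S,Y,A mm [37.8363  6.0309 93.6301] tcp-M [ 37.5414   8.1527 156.3223] F [-0.1  0.6 -1.1] [-0.11  1.29 -0.01]
```

Request:
servo_tool(targets=[[0.05,-0.05,-0.8,0,20],[0.1,-0.1,-1.6,0,20],[0.18,-0.15,-2.3,0,20],[0.22,-0.18,-2.7,0,20],[0.22,-0.18,-2.88,0,20]])

```text
time_s: 21.9
tcp_pos: [0.4585, 0.0084, 0.1992]
ee_rot: [[0.029, -0.867, 0.497], [-0.999, -0.003, 0.054], [-0.045, -0.498, -0.866]]
wrist_force: [-0.1, -1.3, -1.6]
gripper_width: 0.32
gripper_force: 30.0
```

Request:
servo_tool(targets=[[0,0,0,0,20],[0,0,0,0,20],[0,0,0,0,20],[0,0,0,0,20],[0,0,0,0,20]])

```text
time_s: 22.32
tcp_pos: [0.4589, 0.0097, 0.2023]
ee_rot: [[0.03, -0.864, 0.502], [-0.998, -0.001, 0.059], [-0.05, -0.503, -0.863]]
wrist_force: [-0.0, -0.5, -2.2]
gripper_width: 0.318
gripper_force: 30.0
```

```bash
python3 - <<'E'
from st import *
s=st()
a=cap('scene','s4.png');b=cap('top','t4.png')
for c in(a,b): print(proj(c,M),proj(c,np.array(s['tcp_pos'])+.0627*np.array(s['ee_rot'])[:,2]))
cv2.imwrite('pics/c4.png',np.hstack([cv2.resize(a['pixels'][150:250,240:340,::-1],(400,400),interpolation=2),cv2.resize(b['pixels'][150:250,225:325,::-1],(400,400),interpolation=2)]))
E
```

```text
t 22.3167 tcp [0.4589 0.0097 0.2023] j [ 19.6  -4.8 -58.6  45.3  -9.2 -61.8] w 27.6
tilt 30.388245164752618 az 6.652044715093216 z.-A deg 0.5441968335553766
closing: S,Y,A 0.994920714950783 -0.10021478487808262 0.006797775062414246 cw deg 5.751797915023624
tip-M: S,Y,A mm [ 0.9686  0.457  19.7571] tcp-M [ 0.7394  2.434  82.4542] F [-0.  -0.5 -2.2] [-0.11  1.38  0.05]
(np.float64(287.4581488971579), np.float64(200.946872196684)) (np.float64(289.2053127831463), np.float64(198.92539467864697))
(np.float64(274.5421662943112), np.float64(207.41869635033365)) (np.float64(274.1575401153507), np.float64(210.0737283609839))
```

View pics/c4.png

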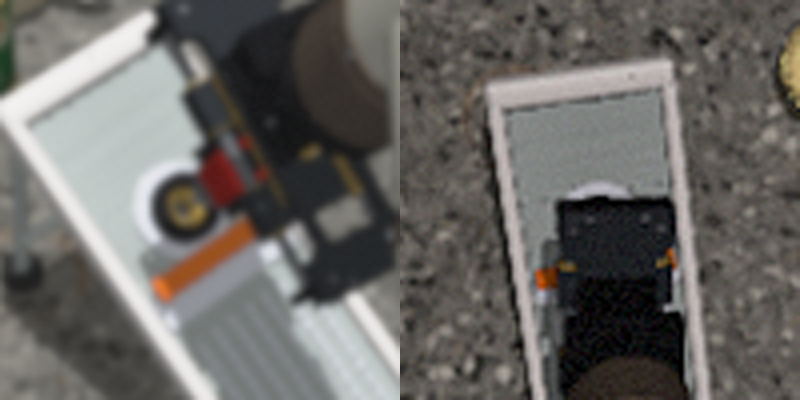

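The picture shows the red grip at about scene (296,194), in line with the boss at (286,201). The tip stands about 20 mm off and well centred, but j3 and j5 are near their limits. I fit a kinematic model from my readings to check that the final pose is reachable.

```bash
cat > kin.py <<'E'
import numpy as np
from scipy.optimize import least_squares
from scipy.spatial.transform import Rotation as Ro
LO=np.array([-179.83,-69.29,-61.27,-181.25,-171.15,-9.14][:5]+[-177.46]);LO=np.array([-179.83,-69.29,-61.27,-181.25,-171.15,-177.46]);HI=np.array([179.83,118.12,80.66,117.63,-9.14,177.46])
# pitch positive = downwards rotation about +y
def fk(j,g):
    h,ox,L1,e,L2,lat,T=g[:7]
    q=np.radians(j); R1=Ro.from_euler('z',q[0])
    u=Ro.from_euler('y',q[1]); 
    f=Ro.from_euler('y',q[1]-q[2])
    R3=R1*f
    # upper arm along z at j2=0; forearm along x at j2-j3=0
    w=R1.apply([ox,lat,h]+u.apply([0,0,L1])+f.apply([L2,0,e]))
    R4=R3*Ro.from_euler('x',g[7]*q[3])*Ro.from_euler('y',-q[4])  # tool axis = +x of this
    Rt=R4*Ro.from_euler('x',g[8]*q[5])*Ro.from_matrix(np.array([[0,0,1],[0,-1,0],[1,0,0]]))*Ro.from_euler('z',g[9])
    p=w+Rt.apply([0,0,T]); return p,Rt.as_matrix()
D=[([-53.0216,22.0854,.387,-.025,-68.41,-14.816],[.23559,-.57835,.24028],[[-.92618,-.37708,-.0008],[-.37708,.92618,.00176],[.0001,.0019,-1]]),
([-12.4043,10.2294,-20.629,.7924,-57.0351,-77.9712],[.428,-.2612,.2145],[[-.999,-.001,.034],[-.001,1,-.02],[-.034,-.02,-.999]]),
([13.5253,-2.3665,6.8038,-1.4901,-97.771,-14.478],[.4253,-.0544,.5006],[[-.0125,-.9998,.0177],[-.9994,.0131,.0307],[-.031,-.0173,-.9994]]),
([82.7952,17.2742,24.146,-.1736,-93.1941,-14.0259],[.2336,.5803,.4628],[[.932,-.362,.005],[-.361,-.93,.064],[-.018,-.062,-.998]]),
([87.859,30.5769,28.9243,17.1259,-62.748,-41.0497],[.2591,.8259,.4336],[[.7868,-.5511,.2778],[-.6153,-.6651,.4231],[-.0484,-.5038,-.8624]]),
([28.4,-11.8,-45.1,22.3,-30,-44.3],[.4532,.0147,.2847],[[.028,-.863,.504],[-.998,.001,.056],[-.049,-.504,-.862]]),
([19.6,-4.8,-58.6,45.3,-9.2,-61.8],[.4589,.0097,.2023],[[.03,-.864,.502],[-.998,-.001,.059],[-.05,-.503,-.863]])]
def fit():
    best=None
    for s4 in(1,-1):
     for s6 in(1,-1):
      for ph in(0,np.pi/2,np.pi,-np.pi/2):
        def res(x):
            g=list(x[:7])+[s4,s6,x[7]]; o=[]
            for j,p,R in D:
                P,Q=fk(j,g); o+=list((P-p)*5)+list((Q-np.array(R)).ravel())
            return np.array(o)
        s=least_squares(res,[.35,0,.4,0,.4,-.15,.25,ph])
        if best is None or s.cost<best[0]: best=(s.cost,list(s.x[:7])+[s4,s6,s.x[7]],np.abs(s.fun.reshape(-1,12)).max(1))
    return best
E
python3 - <<'E'
from kin import *
np.set_printoptions(precision=4,suppress=True)
b=fit(); print(b[0],np.array(b[1]),b[2]); np.save('g.npy',b[1])
E
```

```text
0.08153209988879273 [ 0.2401  0.0571  0.5269  0.0177  0.3652 -0.146   0.3426 -1.     -1.
 -4.7122] [0.1341 0.148  0.0745 0.0751 0.1412 0.1064 0.2292]
```

```bash
sed -i "s/h,ox,L1,e,L2,lat,T=g\[:7\]/h,ox,L1,e,L2,lat,T=g[:7]; wl=lat/; s/\[ox,lat,h\]/[ox,0,h]/; s/p=w+Rt.apply(\[0,0,T\])/p=w+R4.apply([0,wl,0])+Rt.apply([0,0,T])/" kin.py
python3 - <<'E'
from kin import *
np.set_printoptions(precision=4,suppress=True)
b=fit(); print(b[0],np.array(b[1]),b[2]); np.save('g.npy',b[1])
E
```

```text
6.560684450837861e-06 [ 0.1609  0.0003  0.5648  0.      0.4215 -0.1598  0.288  -1.     -1.
  1.571 ] [0.0004 0.0008 0.0007 0.0005 0.0003 0.0007 0.0018]
```

```bash
cat > ik.py <<'E'
from kin import *
from st import A,S,Y,M
g=np.load('g.npy')
def tool(tilt,cw,th,flip=0):
    # closing y along slope dir, rotated cw about axis by cw deg, tilt deg, then world z turn th (deg)
    t=np.radians(tilt); ps=np.radians(6.73); e=np.array([np.cos(ps),np.sin(ps),0])
    z=np.sin(t)*e+np.array([0,0,-np.cos(t)]); y=-(np.cos(t)*e+np.array([0,0,np.sin(t)])); x=np.cross(y,z)
    R=Ro.from_matrix(np.c_[x,y,z]); return (Ro.from_euler('z',th+180*0,degrees=True)*Ro.from_rotvec(z*np.radians(cw+180*flip))*R).as_matrix()
def ik(p,R,n=40,seed=0):
    rg=np.random.default_rng(seed); best=None; sols=[]
    for k in range(n):
        q0=rg.uniform([-40,-40,-60,-180,-90,-177],[90,90,80,117,-10,177])
        f=lambda q:np.r_[(fk(q,g)[0]-p)*5,(Ro.from_matrix(fk(q,g)[1])*Ro.from_matrix(R).inv()).as_rotvec()]
        s=least_squares(f,q0,bounds=(LO,HI),max_nfev=60)
        if s.cost<1e-7 and not any(np.abs(s.x-z).max()<2 for z in sols): sols.append(s.x)
        if best is None or s.cost<best: best=s.cost
    return sols,best
E
timeout 500 python3 - <<'E'
from ik import *
np.set_printoptions(precision=1,suppress=True)
for tilt in(30,15,0):
  for hA in(82,41):
    for cw,fl in((0,0),(0,1),(90,0),(-90,0)) if hA==41 else((0,0),):
      R=tool(tilt,cw,0,fl); p=M+.063*(A if 1 else 0)+(hA-63)*1e-3*A
      so,b=ik(p,R,16); print(tilt,hA,cw,fl,'best',b); [print('   ',q) for q in so]
E
```

```text
30 82 0 0 best 1.4891290330002108e-30
    [ 20.4  -4.7 -57.8  41.8 -10.2 -53.2]
30 41 0 0 best 0.0017819658397368828
30 41 0 1 best 0.001781965839695418
30 41 90 0 best 0.0017819658397646005
30 41 -90 0 best 0.0017819658397672962
15 82 0 0 best 1.6374840184694677e-29
    [ 24.1   0.7 -37.7   7.3 -37.5 -22.6]
15 41 0 0 best 1.694342887105747e-30
    [ 23.1   5.7 -38.7   8.  -31.5 -22.7]
15 41 0 1 best 8.150354968714498e-31
    [ 23.1   5.7 -38.7   8.  -31.5 157.3]
15 41 90 0 best 3.974064810458414e-31
    [  23.1    5.7  -38.7    8.   -31.5 -112.7]
15 41 -90 0 best 2.4029903206532712e-30
    [ 23.1   5.7 -38.7   8.  -31.5  67.3]
0 82 0 0 best 4.5113287705462346e-30
    [ 21.3   7.9 -25.4  -0.  -56.8 -14.5]
0 41 0 0 best 3.0891833553168965e-29
    [ 20.6  12.2 -25.8  -0.  -52.1 -13.9]
0 41 0 1 best 5.471481269626245e-27
    [ 20.6  12.2 -25.8   0.  -52.1 166.1]
0 41 90 0 best 2.4792774531159162e-29
    [  20.6   12.2  -25.8    0.   -52.1 -103.9]
0 41 -90 0 best 6.875184715473556e-30
    [ 20.6  12.2 -25.8   0.  -52.1  76.1]
```

```bash
timeout 550 python3 - <<'E'
from ik import *
np.set_printoptions(precision=1,suppress=True)
from scipy.optimize import minimize
# tracking along axis from the current joints: least direction error with exact position, free roll
q=np.array([19.6,-4.8,-58.6,45.3,-9.2,-61.8])
for hA in(82,72,62,57,52,46,41):
    p=M+hA*1e-3*A
    bb=None
    for seed in range(7):
        q0=q if seed==0 else np.clip(q+np.random.default_rng(seed).normal(0,[10,10,10,60,5,60]),LO+.01,HI-.01)
        if seed==6: q0=np.array([-10,5,-55,-150,-12,120.])
        f=lambda x:np.r_[(fk(x,g)[0]-p)*50,(fk(x,g)[1][:,2]+A)]
        s=least_squares(f,np.clip(q0,LO+.01,HI-.01),bounds=(LO,HI),max_nfev=200)
        P,R=fk(s.x,g); d=(np.degrees(np.arccos(np.clip(-R[:,2]@A,-1,1))),s.x,1e3*np.linalg.norm(P-p),np.degrees(np.arcsin(R[:,2]@S)),np.degrees(np.arcsin(R[:,2]@Y)))
        if bb is None or s.cost<bb[0]: bb=(s.cost,d)
    d=bb[1]; print(hA,'dir err %.2f pos err %.2f S %.2f Y %.2f'%(d[0],d[2],d[3],d[4]),d[1])
E
```

```text
82 dir err 0.38 pos err 0.00 S 0.00 Y 0.00 [ 20.4  -4.7 -57.8  41.8 -10.2 -76.2]
72 dir err 0.83 pos err 0.01 S -0.71 Y 0.17 [ 19.7  -3.1 -57.6  42.3  -9.1  -5. ]
62 dir err 1.78 pos err 0.02 S -1.67 Y 0.49 [ 20.   -1.5 -56.6  39.4  -9.1 -49.5]
57 dir err 2.25 pos err 0.03 S -2.11 Y 0.68 [ 20.2  -0.7 -56.1  37.7  -9.1  69.7]
52 dir err 2.71 pos err 0.04 S -2.53 Y 0.90 [ 20.3   0.1 -55.5  36.   -9.1   4.3]
46 dir err 3.24 pos err 0.04 S -2.99 Y 1.20 [  20.5    1.1  -54.7   33.6   -9.1 -154.8]
41 dir err 3.66 pos err 0.05 S -3.33 Y 1.47 [ 20.7   1.9 -54.   31.5  -9.1 -71.2]
```

Request:
servo_tool(targets=[[0.07,0.0,-0.14,0,20],[0.14,0.0,-0.28,0,20],[0.21,0.0,-0.42,0,20],[0.29,0.01,-0.57,0,20],[0.36,0.02,-0.64,0,20]])

```text
time_s: 22.83
tcp_pos: [0.4692, 0.008, 0.193]
ee_rot: [[0.03, -0.874, 0.486], [-0.998, -0.002, 0.059], [-0.051, -0.487, -0.872]]
wrist_force: [0.5, -0.8, -2.0]
gripper_width: 0.32
gripper_force: 30.0
```

Request:
servo_tool(targets=[[0,0,0,0,20],[0,0,0,0,20],[0,0,0,0,20],[0,0,0,0,20],[0,0,0,0,20]])

```text
time_s: 23.25
tcp_pos: [0.4688, 0.008, 0.1934]
ee_rot: [[0.03, -0.873, 0.486], [-0.998, -0.002, 0.059], [-0.051, -0.487, -0.872]]
wrist_force: [0.0, 0.4, -0.9]
gripper_width: 0.322
gripper_force: 30.0
```

```bash
python3 -c "
from st import *
st()"
```

```text
t 23.25 tcp [0.4688 0.008  0.1934] j [ 19.6  -2.6 -57.   42.   -9.2 -58.6] w 28.0
tilt 29.334798448261186 az 6.960183002955469 z.-A deg 0.7751645925031297
closing: S,Y,A 0.9948366884541757 -0.10058828485224727 -0.011764584486798735 cw deg 5.7735746202664515
tip-M: S,Y,A mm [ 3.6716 -2.2053  7.2235] tcp-M [ 4.5961 -0.3948 69.9193] F [ 0.   0.4 -0.9] [-0.14  1.32  0.04]
```

Request:
servo_tool(targets=[[0.0,0.1,-0.1,0,20],[0.0,0.15,-0.25,0,20],[0.02,0.18,-0.4,0,20],[0.05,0.18,-0.5,0,20],[0.05,0.18,-0.5,0,20]])

```text
time_s: 23.67
tcp_pos: [0.4707, 0.0124, 0.1873]
ee_rot: [[0.031, -0.88, 0.475], [-0.998, -0.003, 0.061], [-0.053, -0.476, -0.878]]
wrist_force: [0.1, -0.6, -0.6]
gripper_width: 0.318
gripper_force: 30.0
```

Request:
servo_tool(targets=[[0,0,0,0,20],[0,0,0,0,20],[0,0,0,0,20],[0,0,0,0,20],[0,0,0,0,20]])

```text
time_s: 24.08
tcp_pos: [0.4705, 0.0122, 0.1876]
ee_rot: [[0.031, -0.879, 0.475], [-0.998, -0.002, 0.061], [-0.053, -0.476, -0.878]]
wrist_force: [0.2, -0.4, -1.5]
gripper_width: 0.321
gripper_force: 30.0
```

```bash
python3 -c "
from st import *
st()"
```

```text
t 24.0833 tcp [0.4705 0.0122 0.1876] j [ 20.1  -1.7 -56.8  41.5  -9.2 -58.6] w 28.0
tilt 28.634015656630684 az 7.344306773746971 z.-A deg 1.4500861329953394
closing: S,Y,A 0.9946084358510362 -0.10060537659403705 -0.024270617581071185 cw deg 5.775865266216251
tip-M: S,Y,A mm [1.9417 2.0253 1.1276] tcp-M [ 3.6344  3.637  63.8128] F [ 0.2 -0.4 -1.5] [-0.15  1.29 -0.  ]
```

Request:
servo_tool(targets=[[0.02,-0.04,-0.2,0,20],[0.04,-0.06,-0.4,0,20],[0.05,-0.06,-0.6,0,20],[0.05,-0.06,-0.75,0,20],[0.05,-0.06,-0.8,0,20]])

```text
time_s: 24.5
tcp_pos: [0.474, 0.0086, 0.1805]
ee_rot: [[0.034, -0.885, 0.464], [-0.998, -0.003, 0.067], [-0.058, -0.466, -0.883]]
wrist_force: [-27.5, 2.2, 33.7]
gripper_width: 0.32
gripper_force: 30.1
```

Request:
servo_tool(targets=[[0,0,0,0,20],[0,0,0,0,20],[0,0,0,0,20],[0,0,0,0,20],[0,0,0,0,20]])

```text
time_s: 24.92
tcp_pos: [0.4738, 0.0086, 0.1806]
ee_rot: [[0.035, -0.885, 0.465], [-0.998, -0.003, 0.067], [-0.058, -0.466, -0.883]]
wrist_force: [-22.7, 2.2, 28.2]
gripper_width: 0.319
gripper_force: 30.0
```

```bash
python3 -c "
from st import *
st()"
```

```text
t 24.9167 tcp [0.4738 0.0086 0.1806] j [ 20.2  -0.5 -55.6  37.1  -9.3 -54.4] w 27.7
tilt 28.00976483586845 az 8.263690143180911 z.-A deg 2.158873465584552
closing: S,Y,A 0.994291641997429 -0.10023231785899354 -0.035972978156422475 cw deg 5.756412736877338
tip-M: S,Y,A mm [ 0.2462 -1.4691 -6.3116] tcp-M [ 2.6291 -0.3235 56.3614] F [-22.7   2.2  28.2] [1.02 3.68 0.75]
```

Request:
servo_tool(targets=[[0,0.04,0,-0.04,20],[0,0.08,0,-0.08,20],[-0.02,0.12,0,-0.12,20],[-0.02,0.16,0,-0.16,20],[-0.03,0.19,0,-0.2,20]])

```text
time_s: 25.33
tcp_pos: [0.4738, 0.015, 0.1807]
ee_rot: [[-0.166, -0.869, 0.465], [-0.984, 0.174, -0.026], [-0.058, -0.462, -0.885]]
wrist_force: [-4.9, -0.7, 13.7]
gripper_width: 0.325
gripper_force: 29.8
```

```bash
python3 -c "
from st import *
st()"
```

```text
t 25.3333 tcp [0.4738 0.015  0.1807] j [ 14.9  -0.5 -60.1  65.7  -9.2 -88.8] w 28.3
tilt 27.78269280919757 az -3.2171099455658636 z.-A deg 5.299589573134699
closing: S,Y,A 0.9613396710539582 -0.2744870643988546 -0.021028633671775876 cw deg 15.935399212957956
tip-M: S,Y,A mm [-0.0275 -0.8795 -6.151 ] tcp-M [ 3.3075  6.0314 56.1066] F [-4.9 -0.7 13.7] [-0.13  0.73 -0.03]
```

Request:
servo_tool(targets=[[0.02,-0.08,-0.03,0.08,20],[0.03,-0.16,-0.06,0.16,20],[0.05,-0.24,-0.08,0.24,20],[0.06,-0.31,-0.1,0.32,20],[0.06,-0.39,-0.12,0.4,20]])

```text
time_s: 25.75
tcp_pos: [0.4765, -0.0012, 0.1793]
ee_rot: [[0.103, -0.885, 0.454], [-0.994, -0.07, 0.089], [-0.047, -0.46, -0.887]]
wrist_force: [-11.5, 1.6, 15.4]
gripper_width: 0.324
gripper_force: 30.0
```

```bash
python3 -c "
from st import *
st()"
```

```text
t 25.75 tcp [ 0.4765 -0.0012  0.1793] j [ 21.    0.3 -50.7  21.3 -12.7 -35.4] w 28.2
tilt 27.526587340172295 az 11.046106558188873 z.-A deg 3.2511951603945812
closing: S,Y,A 0.9983651229725512 -0.03397422676367638 -0.045484985816519885 cw deg 1.949015327597148
tip-M: S,Y,A mm [  0.4145 -10.2075  -8.215 ] tcp-M [  3.2613 -10.4469  54.4487] F [-11.5   1.6  15.4] [1.23 2.35 0.88]
```

Request:
servo_tool(targets=[[0,0.1,0,0,20],[0,0.2,0,0,20],[0,0.25,0,0,20],[0,0.25,0,0,20],[0,0.25,0,0,20]])

```text
time_s: 26.17
tcp_pos: [0.4769, 0.0044, 0.179]
ee_rot: [[0.097, -0.887, 0.452], [-0.994, -0.066, 0.083], [-0.044, -0.458, -0.888]]
wrist_force: [-0.8, -7.1, 5.8]
gripper_width: 0.319
gripper_force: 30.0
```

```bash
python3 -c "
from st import *
s=st()
a=cap('scene','s5.png');b=cap('top','t5.png')
cv2.imwrite('pics/c5.png',np.hstack([cv2.resize(a['pixels'][165:235,250:320,::-1],(490,490),interpolation=2)]))"
```

```text
t 26.1667 tcp [0.4769 0.0044 0.179 ] j [ 21.5   0.3 -51.6  24.6 -12.3 -39.4] w 27.8
tilt 27.36207294373941 az 10.442248264076412 z.-A deg 3.205314314420757
closing: S,Y,A 0.9981017823057489 -0.038026066998421815 -0.047988686269966 cw deg 2.1818215054707277
tip-M: S,Y,A mm [ 0.9696 -4.9834 -8.996 ] tcp-M [ 3.985  -4.9077 53.6602] F [-0.8 -7.1  5.8] [-1.84  0.58 -0.94]
```

View pics/c5.png

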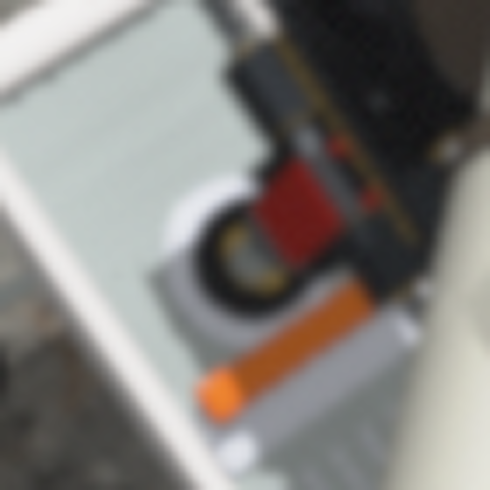

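The crop shows the shaft going into the brass at about crop (255,250), so the nose is in the socket mouth. I centre the TCP over the axis, press lightly, and sweep the yaw.

Request:
servo_tool(targets=[[0,0.08,0,0,20],[0.02,0.17,-0.05,0,20],[0.05,0.17,-0.12,-0.05,20],[0.05,0.17,-0.15,-0.1,20],[0.05,0.17,-0.15,-0.15,20]])

```text
time_s: 26.68
tcp_pos: [0.4776, 0.0098, 0.177]
ee_rot: [[-0.055, -0.889, 0.454], [-0.998, 0.069, 0.015], [-0.044, -0.452, -0.891]]
wrist_force: [0.6, -0.8, -2.0]
gripper_width: 0.319
gripper_force: 30.0
```

```bash
python3 -c "
from st import *
st()"
```

```text
t 26.6833 tcp [0.4776 0.0098 0.177 ] j [ 17.8   0.4 -57.7  51.1  -9.2 -70.5] w 27.7
tilt 27.01720622263162 az 1.8293900250112323 z.-A deg 3.807936022893034
closing: S,Y,A 0.9839464264187963 -0.17229858554653668 -0.046042736404961204 cw deg 9.932345214066583
tip-M: S,Y,A mm [  0.4954  -3.9629 -11.2135] tcp-M [ 4.1797  0.3833 51.2559] F [ 0.6 -0.8 -2. ] [-0.22  1.2  -0.1 ]
```

Request:
servo_tool(targets=[[0,0,-0.03,-0.05,20],[0,0,-0.06,-0.1,20],[0,0,-0.1,-0.15,20],[0,0,-0.1,-0.2,20],[0,0,-0.1,-0.25,20]])

```text
time_s: 27.1
tcp_pos: [0.4787, 0.0139, 0.1742]
ee_rot: [[-0.291, -0.846, 0.447], [-0.955, 0.282, -0.088], [-0.052, -0.452, -0.89]]
wrist_force: [-4.5, 8.7, -0.2]
gripper_width: 0.321
gripper_force: 30.0
```

```bash
python3 -c "
from st import *
st()"
```

```text
t 27.1 tcp [0.4787 0.0139 0.1742] j [ 16.1   1.1 -59.5  68.  -13.  -98.7] w 27.9
tilt 27.06802360074632 az -11.089757061519204 z.-A deg 8.976420532654133
closing: S,Y,A 0.9252521574321269 -0.3791070941772179 -0.012189343214889459 cw deg 22.28057134491127
tip-M: S,Y,A mm [ -0.9677  -6.1859 -13.5566] tcp-M [ 4.1501  4.3236 48.0735] F [-4.5  8.7 -0.2] [2.81 2.14 1.28]
```

Request:
servo_tool(targets=[[0.02,-0.06,-0.03,0,20],[0.06,-0.12,-0.08,0,20],[0.1,-0.12,-0.15,0,20],[0.13,-0.12,-0.2,0,20],[0.16,-0.12,-0.25,0,20]])

```text
time_s: 27.52
tcp_pos: [0.4819, 0.0106, 0.167]
ee_rot: [[-0.287, -0.847, 0.447], [-0.957, 0.278, -0.087], [-0.05, -0.452, -0.891]]
wrist_force: [-31.4, 7.7, 30.3]
gripper_width: 0.319
gripper_force: 30.1
```

```bash
python3 -c "
from st import *
st()"
```

```text
t 27.5167 tcp [0.4819 0.0106 0.167 ] j [  11.4    2.   -60.4   77.4  -10.2 -103.7] w 27.7
tilt 27.06048316831355 az -11.030287855682085 z.-A deg 8.951340597568166
closing: S,Y,A 0.9266409283073385 -0.3756739450566121 -0.012957112004112703 cw deg 22.068361769187558
tip-M: S,Y,A mm [ -2.1778  -9.8391 -21.2221] tcp-M [ 2.9334  0.6428 40.4132] F [-31.4   7.7  30.3] [1.96 5.73 0.61]
```

TCP is now 40.4 mm above the mouth along the axis, so the key is fully home. Next I check which yaw range the arm can reach for the turning strokes.

```bash
timeout 500 python3 - <<'E'
from ik import *
np.set_printoptions(precision=1,suppress=True)
p=M+.0415*A+.002*S
for t in(27,24,20):
  for th in(60,45,30,15,0,-18,-30,-45,-60):
    R=tool(t,6*0,th); bb=None
    for q0 in([20,1,-54,31,-10,-71.],[11,2,-60,77,-10,-104],[24,3,-45,-30,-15,20.]):
        f=lambda q:np.r_[(fk(q,g)[0]-p)*20,(Ro.from_matrix(fk(q,g)[1])*Ro.from_matrix(R).inv()).as_rotvec()]
        s=least_squares(f,np.clip(q0,LO+.1,HI-.1),bounds=(LO,HI),max_nfev=150)
        if bb is None or s.cost<bb[0]: bb=(s.cost,s.x,f(s.x))
    print(t,th,'err deg %.1f mm %.1f'%(np.degrees(np.linalg.norm(bb[2][3:])),50*np.linalg.norm(bb[2][:3])),bb[1])
E
```

```text
27 60 err deg 0.0 mm 0.0 [  3.4  10.8 -20.7 -31.8 -50.3  82.2]
27 45 err deg 0.0 mm 0.0 [  6.8   7.7 -25.5 -29.4 -40.8  64.8]
27 30 err deg 0.0 mm 0.0 [ 12.6   5.  -31.7 -21.7 -30.1  40.8]
27 15 err deg 0.0 mm 0.0 [ 20.1   2.9 -41.8  -2.4 -18.4   3.7]
27 0 err deg 0.7 mm 0.1 [ 19.9   1.8 -55.1  37.8  -9.1 -49.3]
27 -18 err deg 0.0 mm 0.0 [ 11.9   1.9 -60.5  76.3 -10.6 -96.9]
27 -30 err deg 0.0 mm 0.0 [  19.5    3.1  -58.6   67.1  -19.5 -105.3]
27 -45 err deg 0.0 mm 0.0 [  26.8    5.4  -54.7   55.9  -29.8 -114.5]
27 -60 err deg 0.0 mm 0.0 [  31.3    8.3  -49.5   45.9  -39.  -122.6]
24 60 err deg 0.0 mm 0.0 [  5.8  10.5 -21.3 -27.9 -49.5  77.6]
24 45 err deg 0.0 mm 0.0 [  9.    7.8 -25.9 -24.9 -40.9  59.5]
24 30 err deg 0.0 mm 0.0 [ 14.1   5.4 -31.8 -17.4 -31.7  35.8]
24 15 err deg 0.0 mm 0.0 [ 20.2   3.6 -40.   -1.7 -22.4   3. ]
24 0 err deg 0.0 mm 0.0 [ 22.8   2.5 -50.2  25.  -15.5 -38.9]
24 -18 err deg 0.0 mm 0.0 [ 21.6   2.7 -55.5  49.1 -17.  -78.5]
24 -30 err deg 0.0 mm 0.0 [ 24.1   3.7 -54.6  50.7 -22.7 -93.2]
24 -45 err deg 0.0 mm 0.0 [  28.1    5.7  -51.6   46.3  -31.  -106.3]
24 -60 err deg 0.0 mm 0.0 [  31.     8.3  -47.2   39.9  -39.1 -116.7]
20 60 err deg 0.0 mm 0.0 [  8.8  10.3 -22.2 -22.6 -48.8  71.6]
20 45 err deg 0.0 mm 0.0 [ 11.6   8.1 -26.4 -19.4 -41.7  53.1]
20 30 err deg 0.0 mm 0.0 [ 15.7   6.1 -31.4 -12.6 -34.3  30.3]
20 15 err deg 0.0 mm 0.0 [ 20.3   4.6 -37.6  -1.1 -27.7   2.3]
20 0 err deg 0.0 mm 0.0 [ 23.6   3.9 -44.1  14.4 -23.5 -29.1]
20 -18 err deg 0.0 mm 0.0 [ 25.4   4.  -48.6  30.1 -24.  -62.8]
20 -30 err deg 0.0 mm 0.0 [ 26.7   4.8 -48.8  34.6 -27.5 -79.6]
20 -45 err deg 0.0 mm 0.0 [ 28.6   6.4 -47.   34.8 -33.4 -95.7]
20 -60 err deg 0.0 mm 0.0 [  30.2    8.5  -43.7   32.   -40.  -108.6]
```

Request:
servo_tool(targets=[[-0.01,0,0.03,-0.1,20],[-0.02,0,0.04,-0.2,20],[-0.02,0,0.04,-0.3,20],[-0.02,0,0.04,-0.4,20],[-0.02,0,0.04,-0.5,20]])

```text
time_s: 27.93
tcp_pos: [0.4802, 0.0115, 0.166]
ee_rot: [[-0.711, -0.612, 0.345], [-0.701, 0.653, -0.287], [-0.05, -0.446, -0.893]]
wrist_force: [-32.1, 22.4, 16.4]
gripper_width: 0.351
gripper_force: 42.7
```

```bash
python3 -c "
from st import *
st()"
```

```text
t 27.9333 tcp [0.4802 0.0115 0.166 ] j [  27.7    5.8  -54.    54.1  -30.8 -121.3] w 30.5
tilt 26.686522248524035 az -39.71298294519328 z.-A deg 21.79994082694011
closing: S,Y,A 0.6835520356133452 -0.7198335725755614 0.12072713637924576 cw deg 46.48093010512622
tip-M: S,Y,A mm [-11.4822 -19.7841 -17.1463] tcp-M [ 1.1001  1.8143 40.3872] F [-32.1  22.4  16.4] [6.19 8.49 0.56]
```

Request:
servo_tool(targets=[[0,0,0,0,64],[0,0,0,0,64],[0,0,0,0,64],[0,0,0,0,64],[0,0,0,0.05,64]])

```text
time_s: 28.35
tcp_pos: [0.4841, 0.0078, 0.1697]
ee_rot: [[-0.68, -0.637, 0.362], [-0.732, 0.622, -0.28], [-0.047, -0.455, -0.889]]
wrist_force: [0.4, 0.3, 0.2]
gripper_width: 0.646
gripper_force: 0.0
```

```bash
python3 -c "
from st import *
st()"
```

```text
t 28.35 tcp [0.4841 0.0078 0.1697] j [  26.2    5.3  -54.4   56.3  -29.6 -119.6] w 56.2
tilt 27.237400811760963 az -37.72157646311089 z.-A deg 21.039812537515157
closing: S,Y,A 0.7127963944593837 -0.6919962765682678 0.11419073101882976 cw deg 44.151709776566136
tip-M: S,Y,A mm [ -5.5408 -23.685  -16.0375] tcp-M [ 5.9197 -2.3314 41.8209] F [0.4 0.3 0.2] [ 0.63  0.79 -0.01]
```

Request:
servo_tool(targets=[[0,0,0,0.12,64],[0,0,0,0.24,64],[0,0,0,0.36,64],[0,0,0,0.48,64],[0,0,0,0.6,64]])

```text
time_s: 28.77
tcp_pos: [0.4822, 0.0039, 0.1709]
ee_rot: [[-0.191, -0.874, 0.448], [-0.981, 0.187, -0.053], [-0.038, -0.449, -0.893]]
wrist_force: [0.1, -3.2, 0.8]
gripper_width: 0.736
gripper_force: 0.0
```

Request:
servo_tool(targets=[[0,0,0,0.12,64],[0,0,0,0.24,64],[0,0,0,0.36,64],[0,0,0,0.48,64],[0,0,0,0.6,64]])

```text
time_s: 29.18
tcp_pos: [0.4857, 0.0011, 0.1736]
ee_rot: [[0.101, -0.891, 0.443], [-0.994, -0.076, 0.074], [-0.033, -0.448, -0.894]]
wrist_force: [1.2, -0.3, 0.8]
gripper_width: 0.734
gripper_force: 0.0
```

Request:
servo_tool(targets=[[0,0,0,0.1,64],[0,0,0,0.2,64],[0,0,0,0.3,64],[0,0,0,0.35,64],[0,0,0,0.4,64]])

```text
time_s: 29.6
tcp_pos: [0.4857, -0.002, 0.1734]
ee_rot: [[0.385, -0.832, 0.399], [-0.923, -0.335, 0.191], [-0.026, -0.441, -0.897]]
wrist_force: [-0.5, -0.8, -0.8]
gripper_width: 0.734
gripper_force: 0.0
```

```bash
python3 -c "
from st import *
st();cap('scene','s6.png');c=cap('top','t6.png')"
```

```text
t 29.6 tcp [ 0.4857 -0.002   0.1734] j [ 16.    3.7 -36.3 -10.3 -24.5  14.7] w 63.8
tilt 26.24237260368712 az 25.648583887325348 z.-A deg 9.638250100477034
closing: S,Y,A 0.9705956738290267 0.23522949508691132 -0.05069080028772427 cw deg -13.62329123731879
tip-M: S,Y,A mm [  3.2195  -5.1799 -17.3352] tcp-M [  8.1896 -12.3002  44.7897] F [-0.5 -0.8 -0.8] [-0.5   0.93 -0.05]
```

Request:
servo_tool(targets=[[-0.05,0.1,0,0.12,64],[-0.1,0.2,0,0.24,64],[-0.15,0.3,-0.05,0.36,64],[-0.2,0.38,-0.1,0.48,64],[-0.2,0.38,-0.2,0.57,64]])

```text
time_s: 30.12
tcp_pos: [0.4789, 0.0083, 0.1674]
ee_rot: [[0.804, -0.543, 0.243], [-0.595, -0.715, 0.367], [-0.025, -0.44, -0.898]]
wrist_force: [0.0, 0.6, -0.5]
gripper_width: 0.736
gripper_force: 0.0
```

```bash
python3 -c "
from st import *
st();a=cap('scene','s7.png')
cv2.imwrite('pics/c7.png',cv2.resize(a['pixels'][165:235,250:320,::-1],(490,490),interpolation=2))"
```

```text
t 30.1167 tcp [0.4789 0.0083 0.1674] j [  6.    8.5 -24.1 -29.3 -43.9  66.2] w 64.0
tilt 26.1270987542295 az 56.474280972577965 z.-A deg 23.104132521029733
closing: S,Y,A 0.7594937524196133 0.6468112569913006 0.06912919727730488 cw deg -40.4188690094225
tip-M: S,Y,A mm [-11.0831  18.4796 -16.029 ] tcp-M [ 0.4108 -1.2614 42.3927] F [ 0.   0.6 -0.5] [-0.8   0.63  0.01]
```

View pics/c7.png

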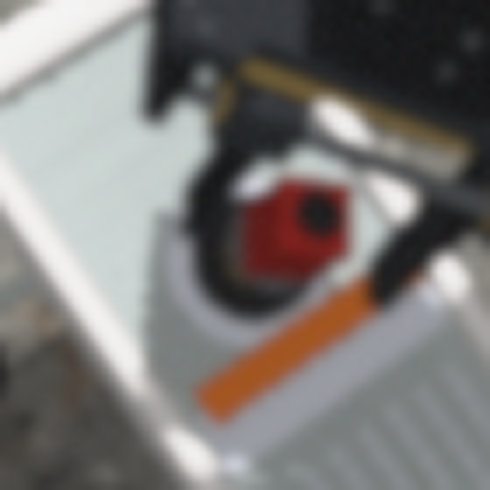

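The crop shows the key standing home in the socket with the grip free between the open fingers. Its top insert is at crop (318,212), and its faces are turned about 33° clockwise of the bar. I align the tool to it, close, and make the second stroke.

Request:
servo_tool(targets=[[0,0.03,0,0.1,64],[0,0.04,0,0.2,64],[0,0.04,0,0.26,20],[0,0.04,0,0.26,20],[0,0.04,0,0.26,20]])

```text
time_s: 30.58
tcp_pos: [0.479, 0.0094, 0.1666]
ee_rot: [[0.926, -0.349, 0.142], [-0.376, -0.828, 0.416], [-0.028, -0.438, -0.898]]
wrist_force: [-0.0, 0.5, -0.1]
gripper_width: 0.596
gripper_force: 0.0
```

Request:
servo_tool(targets=[[0,0,0,0,20],[0,0,0,0,20],[0,0,0,0,20],[0,0,0,0,20],[0,0,0,0,20]])

```text
time_s: 31.0
tcp_pos: [0.4783, 0.0093, 0.1673]
ee_rot: [[0.928, -0.344, 0.14], [-0.371, -0.83, 0.417], [-0.027, -0.439, -0.898]]
wrist_force: [-3.0, -3.3, 2.7]
gripper_width: 0.347
gripper_force: 30.9
```

```bash
python3 -c "
from st import *
st();a=r.capture('scene');print(proj(a,M+.057*A))"
```

```text
t 31.0 tcp [0.4783 0.0093 0.1673] j [  3.5  11.4 -19.8 -30.8 -52.6  82.1] w 30.2
tilt 26.09010897366169 az 71.40471073879058 z.-A deg 29.3294071577943
closing: S,Y,A 0.599735695758763 0.7839095310651882 0.16058013874896465 cw deg -52.58194103235374
tip-M: S,Y,A mm [-16.5895  23.769  -13.0129] tcp-M [-0.1011 -0.2284 42.5495] F [-3.  -3.3  2.7] [-1.9   1.42  0.18]
(np.float64(295.60711386502567), np.float64(194.6690838661175))
```

Request:
servo_tool(targets=[[0,0,0,-0.1,20],[0,0,0,-0.2,20],[0,0,0,-0.3,20],[0,0,0,-0.4,20],[0,0,0,-0.5,20]])

```text
time_s: 31.47
tcp_pos: [0.4793, 0.0113, 0.1676]
ee_rot: [[0.633, -0.702, 0.327], [-0.774, -0.557, 0.3], [-0.029, -0.443, -0.896]]
wrist_force: [0.8, 6.9, -1.8]
gripper_width: 0.319
gripper_force: 30.0
```

Request:
servo_tool(targets=[[0,0,0,-0.1,20],[0,0,0,-0.2,20],[0,0,0,-0.3,20],[0,0,0,-0.4,20],[0,0,0,-0.5,20]])

```text
time_s: 31.88
tcp_pos: [0.4827, 0.009, 0.1696]
ee_rot: [[0.289, -0.86, 0.42], [-0.957, -0.25, 0.147], [-0.021, -0.444, -0.896]]
wrist_force: [0.8, 8.3, -1.2]
gripper_width: 0.322
gripper_force: 30.0
```

```bash
python3 -c "
from st import *
st()"
```

```text
t 31.8833 tcp [0.4827 0.009  0.1696] j [ 20.8   2.8 -43.    2.3 -17.9  -6.3] w 28.1
tilt 26.421496975955836 az 19.24272213421958 z.-A deg 6.906850168941706
closing: S,Y,A 0.9874165355417072 0.1474111106462609 -0.0568815077016428 cw deg -8.490959375433865
tip-M: S,Y,A mm [  0.5676   3.1303 -20.0057] tcp-M [ 4.7819 -1.001  42.4449] F [ 0.8  8.3 -1.2] [2.44 0.76 1.43]
```

Request:
servo_tool(targets=[[-0.03,0,-0.02,-0.1,20],[-0.06,0.02,-0.04,-0.2,20],[-0.08,0.02,-0.06,-0.3,20],[-0.08,0.02,-0.06,-0.4,20],[-0.08,0.02,-0.06,-0.5,20]])

```text
time_s: 32.3
tcp_pos: [0.483, 0.0033, 0.17]
ee_rot: [[0.03, -0.897, 0.44], [-0.999, -0.023, 0.022], [-0.009, -0.44, -0.898]]
wrist_force: [1.6, 6.7, -2.0]
gripper_width: 0.32
gripper_force: 30.0
```

```bash
python3 -c "
from st import *
st()"
```

```text
t 32.3 tcp [0.483  0.0033 0.17  ] j [ 18.3   1.8 -55.8  44.1  -9.8 -58.8] w 27.8
tilt 26.13953396592762 az 2.802755323550789 z.-A deg 4.2955824321774285
closing: S,Y,A 0.9944448560188411 -0.0820809617316742 -0.0655624930839116 cw deg 4.718467996979788
tip-M: S,Y,A mm [  0.2749 -10.5611 -19.5328] tcp-M [ 4.7084 -6.733  42.9219] F [ 1.6  6.7 -2. ] [1.9  0.77 1.12]
```

Request:
servo_tool(targets=[[0,0,0,-0.1,20],[0,0,0,-0.2,20],[0,0,0,-0.3,20],[0,0,0,-0.4,20],[0,0,0,-0.45,20]])

```text
time_s: 32.72
tcp_pos: [0.4794, 0.0011, 0.1675]
ee_rot: [[-0.41, -0.822, 0.396], [-0.912, 0.371, -0.173], [-0.005, -0.432, -0.902]]
wrist_force: [-17.8, 12.0, 5.6]
gripper_width: 0.324
gripper_force: 30.5
```

```bash
python3 -c "
from st import *
st()"
```

```text
t 32.7167 tcp [0.4794 0.0011 0.1675] j [ 20.8   3.1 -57.   59.2 -20.6 -99.5] w 28.2
tilt 25.614955267093354 az -23.582110329472798 z.-A deg 14.647857679978728
closing: S,Y,A 0.8851144647361507 -0.465184761490511 -0.011876171680987202 cw deg 27.724822947869153
tip-M: S,Y,A mm [ -8.7479 -23.7776 -17.5133] tcp-M [ 0.1257 -8.4292 42.658 ] F [-17.8  12.    5.6] [3.62 5.85 1.08]
```

Request:
servo_tool(targets=[[-0.01,0.1,0,0,20],[-0.02,0.2,0,-0.05,20],[-0.02,0.26,0,-0.15,20],[-0.02,0.26,0,-0.25,20],[-0.02,0.26,0,-0.35,20]])

```text
time_s: 33.13
tcp_pos: [0.4773, 0.0071, 0.1666]
ee_rot: [[-0.701, -0.644, 0.307], [-0.714, 0.633, -0.301], [-0.001, -0.43, -0.903]]
wrist_force: [-21.0, 13.9, 1.5]
gripper_width: 0.343
gripper_force: 31.2
```

```bash
python3 -c "
from st import *
st()"
```

```text
t 33.1333 tcp [0.4773 0.0071 0.1666] j [  29.1    6.3  -51.9   48.   -33.8 -114.6] w 29.8
tilt 25.49351904694291 az -44.40595726561519 z.-A deg 23.549338363266674
closing: S,Y,A 0.7048101111380913 -0.7036413937117403 0.09005154738366761 cw deg 44.95245660899668
tip-M: S,Y,A mm [-16.4747 -24.451  -14.1957] tcp-M [-1.529  -2.2203 42.526 ] F [-21.   13.9   1.5] [4.77 6.77 0.19]
```

Request:
servo_tool(targets=[[0,0,0,0,64],[0,0,0,0,64],[0,0,0,0,64],[0,0,0,0,64],[0,0,0,0,64]])

```text
time_s: 33.55
tcp_pos: [0.4819, 0.0066, 0.1703]
ee_rot: [[-0.7, -0.641, 0.314], [-0.714, 0.631, -0.303], [-0.004, -0.437, -0.9]]
wrist_force: [0.5, -0.7, 0.1]
gripper_width: 0.632
gripper_force: 0.0
```

Request:
servo_tool(targets=[[-0.03,0,-0.02,0.12,64],[-0.06,0.05,-0.04,0.24,64],[-0.08,0.05,-0.05,0.36,64],[-0.1,0.05,-0.05,0.48,64],[-0.1,0.05,-0.05,0.6,64]])

```text
time_s: 33.97
tcp_pos: [0.4781, 0.0075, 0.1687]
ee_rot: [[-0.169, -0.886, 0.432], [-0.986, 0.153, -0.072], [-0.002, -0.438, -0.899]]
wrist_force: [0.3, -0.2, -0.4]
gripper_width: 0.734
gripper_force: 0.0
```

Request:
servo_tool(targets=[[0,0.05,0,0.12,64],[0,0.1,0,0.24,64],[0,0.1,0,0.36,64],[0,0.1,0,0.48,64],[0,0.1,0,0.6,64]])

```text
time_s: 34.38
tcp_pos: [0.4808, 0.0056, 0.1705]
ee_rot: [[0.178, -0.885, 0.43], [-0.984, -0.163, 0.073], [0.006, -0.437, -0.9]]
wrist_force: [-0.1, -0.2, 0.1]
gripper_width: 0.734
gripper_force: 0.0
```

```bash
python3 -c "
from st import *
st()"
```

```text
t 34.3833 tcp [0.4808 0.0056 0.1705] j [ 21.7   1.9 -50.7  23.9 -13.1 -33.5] w 63.9
tilt 25.883900981701814 az 9.56050969072267 z.-A deg 4.340791236306846
closing: S,Y,A 0.9957737383594174 0.05800280619434496 -0.07089770445941818 cw deg -3.3336539134604157
tip-M: S,Y,A mm [ -1.1491  -4.7309 -18.2205] tcp-M [ 3.2716 -4.1426 44.3496] F [-0.1 -0.2  0.1] [-0.25  0.9  -0.03]
```

Request:
servo_tool(targets=[[0,0.03,0,0.12,64],[0,0.06,0,0.24,64],[0,0.1,0,0.36,64],[0,0.1,0,0.48,64],[0,0.1,0,0.6,64]])

```text
time_s: 34.8
tcp_pos: [0.4809, 0.0063, 0.1703]
ee_rot: [[0.475, -0.792, 0.383], [-0.88, -0.435, 0.193], [0.014, -0.429, -0.903]]
wrist_force: [-0.6, -0.3, -0.2]
gripper_width: 0.736
gripper_force: 0.0
```

```bash
python3 -c "
from st import *
st()"
```

```text
t 34.8 tcp [0.4809 0.0063 0.1703] j [ 17.4   3.6 -36.9  -9.6 -24.7  19. ] w 64.0
tilt 25.38896755403032 az 26.69878601826606 z.-A deg 10.310693174775444
closing: S,Y,A 0.9395060833317235 0.33914820606209867 -0.04762220756952307 cw deg -19.84885452597199
tip-M: S,Y,A mm [ -2.495    3.8845 -17.9277] tcp-M [ 3.3109 -3.4902 44.0949] F [-0.6 -0.3 -0.2] [-0.57  0.95 -0.05]
```

Request:
servo_tool(targets=[[-0.03,0.05,-0.03,0.12,64],[-0.08,0.11,-0.06,0.24,64],[-0.08,0.11,-0.1,0.36,64],[-0.08,0.11,-0.1,0.48,64],[-0.08,0.11,-0.1,0.58,64]])

```text
time_s: 35.22
tcp_pos: [0.4787, 0.0089, 0.1676]
ee_rot: [[0.854, -0.464, 0.235], [-0.52, -0.775, 0.358], [0.016, -0.429, -0.903]]
wrist_force: [0.2, -0.1, 0.0]
gripper_width: 0.735
gripper_force: 0.0
```

Request:
servo_tool(targets=[[0,0,0,0,64],[0,0,0,0,20],[0,0,0,0,20],[0,0,0,0,20],[0,0,0,0,20]])

```text
time_s: 35.63
tcp_pos: [0.4774, 0.0093, 0.1668]
ee_rot: [[0.851, -0.47, 0.235], [-0.525, -0.773, 0.356], [0.014, -0.426, -0.905]]
wrist_force: [-0.3, 0.7, 0.6]
gripper_width: 0.517
gripper_force: 0.0
```

Request:
servo_tool(targets=[[0,0,0,0,20],[0,0,0,0,20],[0,0,0,0,20],[0,0,0,0,20],[0,0,0,0,20]])

```text
time_s: 36.05
tcp_pos: [0.4776, 0.0091, 0.1668]
ee_rot: [[0.852, -0.469, 0.234], [-0.524, -0.774, 0.356], [0.014, -0.426, -0.905]]
wrist_force: [-2.4, 1.1, 2.4]
gripper_width: 0.332
gripper_force: 28.9
```

```bash
python3 -c "
from st import *
st()"
```

```text
t 36.05 tcp [0.4776 0.0091 0.1668] j [  6.7   8.5 -24.4 -28.1 -43.8  70.1] w 28.9
tilt 25.2210303212669 az 56.74678846838172 z.-A deg 23.02320020279191
closing: S,Y,A 0.6949653677209018 0.7133070552176791 0.09052386509233751 cw deg -45.74619217832497
tip-M: S,Y,A mm [-13.1414  18.9851 -16.0134] tcp-M [-0.9805 -0.2811 42.4318] F [-2.4  1.1  2.4] [-0.53  1.02  0.28]
```

Request:
servo_tool(targets=[[0,0,0,-0.1,20],[0,0,0,-0.2,20],[0,0,0,-0.3,20],[0,0,0,-0.4,20],[0,0,0,-0.5,20]])

```text
time_s: 36.47
tcp_pos: [0.4808, 0.011, 0.1687]
ee_rot: [[0.509, -0.772, 0.38], [-0.861, -0.464, 0.209], [0.015, -0.433, -0.901]]
wrist_force: [3.1, 9.8, -1.6]
gripper_width: 0.322
gripper_force: 29.9
```

Request:
servo_tool(targets=[[0,0,0,-0.1,20],[0,0,0,-0.2,20],[0,0,0,-0.3,20],[0,0,0,-0.4,20],[0,0,0,-0.4,20]])

```text
time_s: 36.88
tcp_pos: [0.4834, 0.0074, 0.1702]
ee_rot: [[0.217, -0.878, 0.426], [-0.976, -0.204, 0.076], [0.02, -0.432, -0.901]]
wrist_force: [0.3, 9.6, -1.2]
gripper_width: 0.321
gripper_force: 30.0
```

```bash
python3 -c "
from st import *
st()"
```

```text
t 36.8833 tcp [0.4834 0.0074 0.1702] j [ 22.    2.3 -49.7  21.8 -13.9 -29.3] w 28.0
tilt 25.645121987614832 az 10.100132511021922 z.-A deg 4.644900764833949
closing: S,Y,A 0.9922503844407552 0.09981799619034082 -0.07370197157161168 cw deg -5.744491442569982
tip-M: S,Y,A mm [  0.9205  -2.9997 -19.8571] tcp-M [ 5.5331 -2.6616 42.7009] F [ 0.3  9.6 -1.2] [3.01 0.72 1.68]
```

Request:
servo_tool(targets=[[-0.04,0.05,-0.02,-0.1,20],[-0.08,0.1,-0.04,-0.2,20],[-0.1,0.14,-0.06,-0.3,20],[-0.1,0.16,-0.06,-0.4,20],[-0.1,0.18,-0.06,-0.5,20]])

```text
time_s: 37.3
tcp_pos: [0.4816, 0.0115, 0.17]
ee_rot: [[-0.154, -0.894, 0.421], [-0.988, 0.132, -0.082], [0.018, -0.428, -0.903]]
wrist_force: [9.5, -0.2, 2.0]
gripper_width: 0.32
gripper_force: 30.0
```

```bash
python3 -c "
from st import *
st()"
```

```text
t 37.3 tcp [0.4816 0.0115 0.17  ] j [ 19.5   2.2 -57.2  57.1 -15.  -81.8] w 27.8
tilt 25.38889186913097 az -11.064436494795611 z.-A deg 9.430799414227144
closing: S,Y,A 0.9695942986786599 -0.23579329724183504 -0.0651679620575844 cw deg 13.668296327882578
tip-M: S,Y,A mm [ -2.276   -8.4541 -18.4187] tcp-M [ 4.3146  1.6332 43.1419] F [ 9.5 -0.2  2. ] [ 0.44 -2.24  0.56]
```

Request:
servo_tool(targets=[[0,0.05,0,-0.1,20],[0,0.1,0,-0.2,20],[0,0.1,0,-0.3,20],[0,0.1,0,-0.4,20],[0,0.1,0,-0.45,20]])

```text
time_s: 37.72
tcp_pos: [0.4796, 0.0133, 0.1685]
ee_rot: [[-0.57, -0.75, 0.337], [-0.821, 0.51, -0.256], [0.02, -0.422, -0.906]]
wrist_force: [-3.0, 2.6, 7.4]
gripper_width: 0.32
gripper_force: 30.0
```

```bash
python3 -c "
from st import *
st()"
```

```text
t 37.7167 tcp [0.4796 0.0133 0.1685] j [  28.2    5.3  -52.7   49.4  -30.5 -105.6] w 27.9
tilt 25.020936350432574 az -37.24166648221244 z.-A deg 20.45883590208822
closing: S,Y,A 0.8041274327471308 -0.593966881915316 0.023535890554756633 cw deg 36.45134357155385
tip-M: S,Y,A mm [-10.9851 -16.2502 -15.3256] tcp-M [ 1.9901  3.6177 42.7418] F [-3.   2.6  7.4] [0.94 0.59 0.47]
```

Request:
servo_tool(targets=[[-0.03,-0.05,-0.02,-0.06,20],[-0.06,-0.1,-0.03,-0.12,20],[-0.06,-0.1,-0.03,-0.18,20],[-0.06,-0.1,-0.03,-0.24,20],[-0.06,-0.1,-0.03,-0.3,20]])

```text
time_s: 38.13
tcp_pos: [0.4769, 0.0121, 0.1659]
ee_rot: [[-0.784, -0.57, 0.246], [-0.621, 0.708, -0.336], [0.017, -0.416, -0.909]]
wrist_force: [-11.9, 15.8, 7.8]
gripper_width: 0.331
gripper_force: 31.0
```

```bash
python3 -c "
from st import *
st()"
```

```text
t 38.1333 tcp [0.4769 0.0121 0.1659] j [  31.7    8.2  -48.    41.   -39.3 -116.5] w 28.8
tilt 24.63236991431566 az -53.74417276768783 z.-A deg 27.13980370603569
closing: S,Y,A 0.6266225916196385 -0.7701609784313701 0.11907263952126562 cw deg 50.867319806167934
tip-M: S,Y,A mm [-20.4723 -21.0425 -13.0758] tcp-M [-1.7121  2.7166 41.8649] F [-11.9  15.8   7.8] [4.79 3.71 0.65]
```

Request:
servo_tool(targets=[[0,0,0,0,64],[0,0,0,0,64],[0,0,0,0,64],[0,0,0,0,64],[0,0,0,0,64]])

```text
time_s: 38.55
tcp_pos: [0.4746, 0.007, 0.1648]
ee_rot: [[-0.788, -0.568, 0.239], [-0.615, 0.708, -0.346], [0.028, -0.419, -0.907]]
wrist_force: [0.5, -0.3, 0.9]
gripper_width: 0.621
gripper_force: 0.0
```

Request:
servo_tool(targets=[[-0.03,0,-0.02,0.12,64],[-0.06,0,-0.04,0.24,64],[-0.08,0,-0.05,0.36,64],[-0.1,0,-0.05,0.48,64],[-0.1,0,-0.05,0.6,64]])

```text
time_s: 38.97
tcp_pos: [0.4711, 0.0072, 0.1632]
ee_rot: [[-0.296, -0.871, 0.393], [-0.955, 0.258, -0.148], [0.028, -0.419, -0.908]]
wrist_force: [0.7, -0.4, -0.3]
gripper_width: 0.732
gripper_force: 0.0
```

Request:
servo_tool(targets=[[0,0.05,0,0.12,64],[0,0.1,0,0.24,64],[0,0.1,0,0.36,64],[0,0.1,0,0.48,64],[0,0.1,0,0.6,64]])

```text
time_s: 39.38
tcp_pos: [0.4723, 0.0069, 0.1641]
ee_rot: [[0.154, -0.896, 0.416], [-0.988, -0.152, 0.037], [0.03, -0.417, -0.909]]
wrist_force: [0.2, -1.0, 0.7]
gripper_width: 0.737
gripper_force: 0.0
```

Request:
servo_tool(targets=[[0,0.03,0,0.12,64],[0,0.06,0,0.24,64],[0,0.1,0,0.36,64],[0,0.1,0,0.48,64],[0,0.1,0,0.6,64]])

```text
time_s: 39.8
tcp_pos: [0.473, 0.0077, 0.1644]
ee_rot: [[0.448, -0.808, 0.382], [-0.893, -0.423, 0.153], [0.038, -0.41, -0.911]]
wrist_force: [-0.8, -0.5, -0.0]
gripper_width: 0.733
gripper_force: 0.0
```

```bash
cat >> st.py <<'E'
def keyyaw(img):
    # bright red top face -> cast onto plane through M+57mm*A, min-area square, cw angle from S (mod 90)
    c=r.capture('scene') if img is None else img
    i=c['pixels'].astype(int); m=((i[...,0]>1.8*i[...,1])&(i[...,0]>90)); ys,xs=np.where(m[180:212,280:312]); xs=xs+280;ys=ys+180
    o=M+.057*A; P=[]
    for u,v in zip(xs,ys):
        for du,dv in((-.5,-.5),(.5,-.5),(-.5,.5),(.5,.5)):
            p0,d=ray(c,u+du,v+dv); q=p0+d*((o-p0)@A)/(d@A)-o; P.append([q@S*1e3,q@Y*1e3])
    P=np.array(P,np.float32); print('n',len(xs),'rect',cv2.minAreaRect(P),'lum',np.sort(i[ys,xs,0])[::12])
E
python3 -c "
from st import *
st()
c=r.capture('scene'); keyyaw(c)
d=dict(c); d['pixels']=cv2.imread('pics/s7.png')[:,:,::-1]; keyyaw(d)
cv2.imwrite('pics/s8.png',c['pixels'][:,:,::-1])
"
```

```text
t 39.8 tcp [0.473  0.0077 0.1644] j [ 20.2   3.  -41.3  -1.9 -21.4   8.5] w 63.8
tilt 24.320066918292742 az 21.878146795328057 z.-A deg 8.917622929031424
closing: S,Y,A 0.9428827571617918 0.3254435433007314 -0.07084678231816305 cw deg -19.042524702266793
tip-M: S,Y,A mm [-12.6825   3.7238 -19.4733] tcp-M [-6.3094 -1.1979 42.7365] F [-0.8 -0.5 -0. ] [-0.46  0.94 -0.  ]Traceback (most recent call last):
  File "<string>", line 4, in <module>
    c=r.capture('scene'); keyyaw(c)
                          ~~~~~~^^^
  File "st.py", line 19, in keyyaw
    P=np.array(P,np.float32); print('n',len(xs),'rect',cv2.minAreaRect(P),'lum',np.sort(i[ys,xs,0])[::12])
                                                       ~~~~~~~~~~~~~~~^^^
cv2.error: OpenCV(4.12.0) /io/opencv/modules/imgproc/src/convhull.cpp:143: error: (-215:Assertion failed) total >= 0 && (depth == CV_32F || depth == CV_32S) in function 'convexHull'
```

Request:
servo_tool(targets=[[0.05,0.03,0.03,0.12,64],[0.1,0.04,0.06,0.24,64],[0.15,0.05,0.08,0.36,64],[0.16,0.05,0.08,0.48,64],[0.16,0.05,0.08,0.5,64]])

```text
time_s: 40.27
tcp_pos: [0.478, 0.0084, 0.167]
ee_rot: [[0.8, -0.534, 0.273], [-0.598, -0.74, 0.307], [0.038, -0.409, -0.912]]
wrist_force: [1.0, -0.0, 0.3]
gripper_width: 0.735
gripper_force: 0.0
```

```bash
sed -i 's/i\[...,0\]>90/i[...,0]>TH/; s/def keyyaw(img):/def keyyaw(img,TH=90):/' st.py; python3 -c "
from st import *
st()
c=r.capture('scene'); cv2.imwrite('pics/s8.png',c['pixels'][:,:,::-1])
d=dict(c); d['pixels']=cv2.imread('pics/s7.png')[:,:,::-1]
for x in(c,d):
  i=x['pixels'][180:212,280:312].astype(int); k=i[...,0]>1.8*i[...,1]; print(np.percentile(i[...,0][k],[5,25,50,75,95]))
  for TH in(40,100,120,140):
    try: keyyaw(x,TH)
    except Exception as e: print('none')
"
```

```text
t 40.2667 tcp [0.478  0.0084 0.167 ] j [  9.6   7.  -27.3 -24.2 -38.9  60.7] w 63.9
tilt 24.237105359988394 az 48.38505453603807 z.-A deg 19.43396229110934
closing: S,Y,A 0.7386190944097017 0.6725659944987934 0.04552713035089251 cw deg -42.320122168956416
tip-M: S,Y,A mm [-11.2972  14.678  -17.2595] tcp-M [-0.6218 -1.0924 42.5087] F [ 1.  -0.   0.3] [-0.74  0.73  0.05]
[ 75.15  91.   100.   115.25 160.  ]
n 164 rect ((-7.5497026443481445, 16.922870635986328), (45.01411437988281, 56.384925842285156), 68.55534362792969) lum [ 56  80  87  91  92  94  96 101 106 112 114 119 154 161]
n 81 rect ((-9.912116050720215, 11.465254783630371), (33.12712478637695, 55.97782897949219), 68.55534362792969) lum [101 106 112 114 119 150 160]
n 28 rect ((-18.361948013305664, 11.629637718200684), (26.328264236450195, 40.101158142089844), 71.13697814941406) lum [121 159 161]
n 21 rect ((-32.50062942504883, 17.246849060058594), (24.878446578979492, 9.217577934265137), 89.41655731201172) lum [150 160]
[ 77.75  91.   100.   117.   161.  ]
n 160 rect ((-9.056365966796875, 16.703649520874023), (42.790313720703125, 53.45349884033203), 67.58871459960938) lum [ 56  83  88  90  94  96  98 103 107 115 117 123 160 162]
n 79 rect ((-11.306732177734375, 11.246902465820312), (30.985187530517578, 53.45349884033203), 67.58871459960938) lum [101 106 112 117 122 157 162]
n 32 rect ((-12.381217956542969, 8.641458511352539), (25.34857177734375, 53.45349884033203), 67.58871459960938) lum [121 150 161]
n 21 rect ((-32.50062942504883, 17.246849060058594), (24.878446578979492, 9.217577934265137), 89.41655731201172) lum [145 161]
```

```bash
python3 -c "
import cv2,numpy as np
o=[]
for n in('s7','s8'):
  i=cv2.imread('pics/%s.png'%n)[183:208,282:306].astype(int); R,G=i[...,2],i[...,1]
  o.append([''.join('%4d'%a if (a>1.8*g and g<45) else '   .' for a,g in zip(x,y)) for x,y in zip(R,G)])
for k in o: print('\n'.join(k)); print()
"
```

```text
.   .   .   .   .   .   .   .   .   .   .   .   .   .   .   .   .   .   .   .   .   .   .   .
   .   .   .   .   .   .   .   .   .   .   .   .   .   .   .   .   .   .   .   .   .   .   .   .
   .   .   .   .   .   .   .   .   .   .   .   .   .   .   .   .   .   .   .   .   .   .   .   .
   .   .   .   .   .   .   .   .   .   .   .   .   .   .   .   .   .   .   .   .   .   .   .   .
   .   .   .   .   .   .   .   .   .   .   .   .   .   .   .   .   .   .   .   .   .   .   .   .
   .   .   .   .   .   .   .   .   .   .   .   .   .   .   .   .   .   .   .   .   .   .   .   .
   .   .   .   .   .   .   .   .   .   .   .   .   .   .   .   .   .   .   .   .   .   .   .   .
   .   .   .   .   .   .   .   .   .   .   .   .   .   .   .   .   .   .   .   .   .   .   .   .
   .   .   .   .   .   .   .   .   .   .   .   .   .   .   .   .   .   .   .   .   .   .   .   .
   .   .   .   .   .   .   .   . 119 122 115  97  85  82   .   .   .   .   .   .   .   .   .   .
   .   .   .   .   .   .   . 106 117 117  98  73   .   .  59  81   .   .   .   .   .   .   .   .
   .   .   .   .   .  96  97 105 115
[... 3047 characters left out ...]
.   .   .   .   .   .
   .   .  84  92  95  95  95  96  97  99 101 104 108 114   .   .   .   .   .   .   .   .   .   .
   .   .   .  91  93  92  92  93  94  95  95  95 100   .   .   .   .   .   .   .   .   .   .   .
   .   .   .   .  86  87  88  90  91  91  92  94   .   .   .   .   .   .   .   .   .   .   .   .
   .   .   .   .   .   .   .   .  84  86  87   .   .   .   .   .   .   .   .   .   .   .   .   .
   .   .   .   .   .   .   .   .   .   .   .   .   .   .   .   .   .   .   .   .   .   .   .   .
   .   .   .   .   .   .   .   .   .   .   .   .   .   .   .   .   .   .   .   .   .   .   .   .
   .   .   .   .   .   .   .   .   .   .   .   .   .   .   .   .   .   .   .   .   .   .   .   .
```

The key's face edges have turned about 15° clockwise since the earlier picture (modulo 90°), so it is following the tool. The stop should be just ahead; I make the fourth stroke.

Request:
servo_tool(targets=[[0,0.03,0,0,20],[0,0.03,0,0,20],[0,0.03,0,0,20],[0,0.03,0,0,20],[0,0.03,0,0,20]])

```text
time_s: 40.73
tcp_pos: [0.4777, 0.0101, 0.1669]
ee_rot: [[0.799, -0.536, 0.273], [-0.6, -0.739, 0.306], [0.038, -0.409, -0.912]]
wrist_force: [0.2, 0.1, -0.9]
gripper_width: 0.439
gripper_force: 0.0
```

Request:
servo_tool(targets=[[0,0,0,0,20],[0,0,0,0,20],[0,0,0,0,20],[0,0,0,-0.03,20],[0,0,0,-0.06,20]])

```text
time_s: 41.15
tcp_pos: [0.4787, 0.0106, 0.1677]
ee_rot: [[0.761, -0.579, 0.293], [-0.648, -0.704, 0.291], [0.038, -0.411, -0.911]]
wrist_force: [0.3, 5.5, 3.1]
gripper_width: 0.318
gripper_force: 29.9
```

Request:
servo_tool(targets=[[0,0,0,-0.05,20],[0,0,0,-0.1,20],[0,0,0,-0.15,20],[0,0,0,-0.2,20],[0,0,0,-0.2,20]])

```text
time_s: 41.57
tcp_pos: [0.48, 0.0119, 0.1685]
ee_rot: [[0.618, -0.705, 0.349], [-0.785, -0.576, 0.228], [0.04, -0.415, -0.909]]
wrist_force: [2.8, 6.6, 1.8]
gripper_width: 0.321
gripper_force: 30.0
```

```bash
python3 -c "
from st import *
st()"
```

```text
t 41.5667 tcp [0.48   0.0119 0.1685] j [ 15.7   4.6 -33.7 -14.9 -29.   34.6] w 27.9
tilt 24.61512215072057 az 33.146118321583636 z.-A deg 13.139745478919037
closing: S,Y,A 0.8719440563340359 0.48894661925771293 -0.024724181831684178 cw deg -29.28172835342847
tip-M: S,Y,A mm [ -5.0874  12.1269 -18.8569] tcp-M [ 2.2422  2.1651 42.6405] F [2.8 6.6 1.8] [1.64 0.02 0.7 ]
```

Request:
servo_tool(targets=[[0,0,0,-0.05,20],[0,0,0,-0.1,20],[0,0,0,-0.15,20],[0,0,0,-0.2,20],[0,0,0,-0.25,20]])

```text
time_s: 41.98
tcp_pos: [0.4821, 0.0127, 0.1699]
ee_rot: [[0.404, -0.824, 0.398], [-0.914, -0.382, 0.138], [0.038, -0.42, -0.907]]
wrist_force: [3.0, 7.6, 0.5]
gripper_width: 0.322
gripper_force: 30.0
```

```bash
python3 -c "
from st import *
st()"
```

```text
t 41.9833 tcp [0.4821 0.0127 0.1699] j [ 21.5   3.  -42.3   2.9 -19.9   0.4] w 28.0
tilt 24.914150551925616 az 19.120348138235226 z.-A deg 7.635221721996253
closing: S,Y,A 0.9568407046097267 0.2824652210455435 -0.06803510499810167 cw deg -16.44692235796364
tip-M: S,Y,A mm [ -0.7505   6.5417 -19.6943] tcp-M [ 4.8089  2.7305 42.6713] F [3.  7.6 0.5] [2.35 0.   1.05]
```

Request:
servo_tool(targets=[[0,0,0,-0.05,20],[0,0,0,-0.1,20],[0,0,0,-0.15,20],[0,0,0,-0.2,20],[0,0,0,-0.2,20]])

```text
time_s: 42.4
tcp_pos: [0.4826, 0.0142, 0.1704]
ee_rot: [[0.221, -0.881, 0.418], [-0.975, -0.215, 0.062], [0.035, -0.421, -0.906]]
wrist_force: [4.5, 8.1, 0.5]
gripper_width: 0.32
gripper_force: 30.0
```

```bash
python3 -c "
from st import *
st()"
```

```text
t 42.4 tcp [0.4826 0.0142 0.1704] j [ 22.9   2.2 -50.4  25.2 -14.4 -32.9] w 27.8
tilt 25.018411438178404 az 8.464621496069629 z.-A deg 5.060096340524736
closing: S,Y,A 0.9902850891728491 0.10977600009093971 -0.08509525368576787 cw deg -6.325578838194973
tip-M: S,Y,A mm [  0.4221   3.0139 -19.6867] tcp-M [ 5.6675  4.1431 42.8122] F [4.5 8.1 0.5] [ 2.49 -0.46  1.18]
```

Request:
servo_tool(targets=[[-0.05,-0.06,-0.03,-0.1,20],[-0.1,-0.1,-0.06,-0.2,20],[-0.12,-0.1,-0.08,-0.3,20],[-0.12,-0.1,-0.08,-0.4,20],[-0.12,-0.05,-0.08,-0.5,20]])

```text
time_s: 42.82
tcp_pos: [0.4813, 0.0137, 0.1704]
ee_rot: [[-0.224, -0.886, 0.405], [-0.974, 0.193, -0.117], [0.026, -0.421, -0.907]]
wrist_force: [9.2, 3.2, 5.7]
gripper_width: 0.32
gripper_force: 30.1
```

```bash
python3 -c "
from st import *
st()"
```

```text
t 42.8167 tcp [0.4813 0.0137 0.1704] j [ 22.    2.7 -56.2  54.5 -18.7 -85. ] w 27.8
tilt 24.939208036145356 az -16.172457683640424 z.-A deg 11.63314348963073
closing: S,Y,A 0.9531217020946959 -0.2955994058087614 -0.0643417201977104 cw deg 17.23065758233355
tip-M: S,Y,A mm [ -3.3832  -8.2747 -17.5604] tcp-M [ 4.4955  3.8432 43.4804] F [9.2 3.2 5.7] [ 1.24 -2.29  1.24]
```

The key turns further than the stop should allow, without resistance, so I release, back off along the key, and check its seat in both views.

Request:
servo_tool(targets=[[0,0,0,0,80],[0,0,0,0,80],[0,0,0,0,80],[0,0,0,0,80],[0,0,0,0,80]])

```text
time_s: 43.23
tcp_pos: [0.4734, 0.0077, 0.1637]
ee_rot: [[-0.229, -0.893, 0.388], [-0.973, 0.193, -0.129], [0.04, -0.407, -0.913]]
wrist_force: [-1.4, -0.0, -0.4]
gripper_width: 0.615
gripper_force: 0.0
```

Request:
servo_tool(targets=[[-0.3,0.05,0.6,0,80],[-0.7,0.1,1.4,0,80],[-1.5,0.2,2.4,0,80],[-2.5,0.2,3.0,0,80],[-3.5,0.2,3.4,0,80]])

```text
time_s: 43.65
tcp_pos: [0.3687, 0.0138, 0.2675]
ee_rot: [[-0.231, -0.892, 0.389], [-0.972, 0.195, -0.128], [0.038, -0.408, -0.912]]
wrist_force: [-0.2, 1.7, 0.5]
gripper_width: 0.904
gripper_force: 0.0
```

```bash
python3 - <<'E'
from st import *
st()
a=cap('scene','s9.png');b=cap('top','t9.png')
for n,c in(('s',a),('t',b)):
    for d in(.057,.070): print(n,d,proj(c,M+d*A))
A4=cv2.resize(a['pixels'][175:225,265:315,::-1],(400,400),interpolation=2);B4=cv2.resize(b['pixels'][185:235,250:300,::-1],(400,400),interpolation=2)
cv2.imwrite('pics/c9.png',np.hstack([A4,B4]))
E
```

```text
t 43.65 tcp [0.3687 0.0138 0.2675] j [ 43.5 -17.9 -51.3  28.9 -48.3 -74.3] w 78.6
tilt 24.19917608931282 az -18.251099952973775 z.-A deg 12.661522739471279
closing: S,Y,A 0.9511566546665361 -0.29864342761222373 -0.07792974846005846 cw deg 17.431205010523623
tip-M: S,Y,A mm [-52.706    4.4742 122.7293] tcp-M [-43.7459  17.1526 183.5066] F [-0.2  1.7  0.5] [0.42 0.89 0.04]
s 0.057 (np.float64(295.60711386502567), np.float64(194.6690838661175))
s 0.07 (np.float64(297.57041509912256), np.float64(193.15659858419517))
t 0.057 (np.float64(275.97137783016115), np.float64(216.0185995937227))
t 0.07 (np.float64(276.31231708011734), np.float64(218.0701115553537))
```

View pics/c9.png

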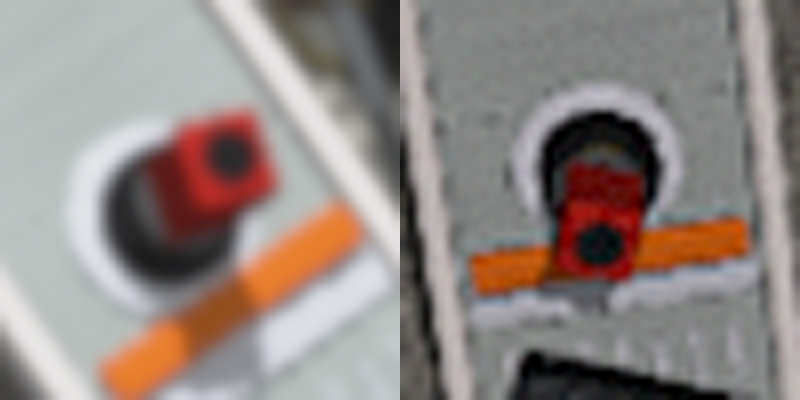

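The view shows the insert at scene (294.4,194.4) and top (275,215.4), which match the fully-home prediction, with the key along the axis. It has not been felt firmly against the stop, so I regrip and go on while watching the torque about the tool axis.

Request:
servo_tool(targets=[[0.9,0,-0.3,0,80],[1.9,-0.05,-0.9,0,80],[2.7,-0.15,-1.6,0,80],[3.04,-0.22,-2.26,0,80],[3.2,-0.2,-2.6,0,80]])

```text
time_s: 44.17
tcp_pos: [0.4651, 0.0064, 0.1842]
ee_rot: [[-0.231, -0.895, 0.382], [-0.972, 0.195, -0.132], [0.043, -0.402, -0.915]]
wrist_force: [-0.3, 0.1, 0.1]
gripper_width: 0.917
gripper_force: 0.0
```

Request:
servo_tool(targets=[[0.15,0.03,-0.25,0,80],[0.35,0.06,-0.6,0,80],[0.46,0.06,-0.75,0,80],[0.46,0.06,-0.75,0,20],[0.46,0.06,-0.75,0,20]])

```text
time_s: 44.58
tcp_pos: [0.4787, 0.0088, 0.1645]
ee_rot: [[-0.23, -0.893, 0.386], [-0.972, 0.195, -0.13], [0.041, -0.406, -0.913]]
wrist_force: [-0.4, -0.4, -0.7]
gripper_width: 0.842
gripper_force: 0.0
```

Request:
servo_tool(targets=[[0,0,0,0,40],[0,0,0,0,40],[0,0,0,0,40],[0,0,0,0,40],[0,0,0,0,40]])

```text
time_s: 45.0
tcp_pos: [0.4796, 0.0104, 0.1665]
ee_rot: [[-0.228, -0.892, 0.391], [-0.973, 0.193, -0.127], [0.038, -0.409, -0.912]]
wrist_force: [-0.4, 0.2, -0.2]
gripper_width: 0.5
gripper_force: 0.0
```

```bash
cat >> st.py <<'E'
def tq():
    s=st(); z=np.array(s['ee_rot'])[:,2]; p=np.array(s['tcp_pos']);F=np.array(s['wrist_force'])
    # about tool axis, then shift of the force from the tcp to the screw axis
    o=p-M; o=o-(o@A)*A; print('TORQUE about tool z %.3f, offset part %.3f'%(np.array(s['moment'])@z,np.cross(o,F)@z))
E
python3 -c "
from st import *
tq()"
```

```text
t 45.0 tcp [0.4796 0.0104 0.1665] j [ 22.4   3.1 -55.9  52.9 -19.5 -83.8] w 43.5
tilt 24.27171658198333 az -18.03315986226121 z.-A deg 12.55601007009711
closing: S,Y,A 0.9519955511093761 -0.2961917313757134 -0.07703758194835297 cw deg 17.282340004047203
tip-M: S,Y,A mm [ -8.1593 -11.9054 -19.6123] tcp-M [ 0.688   0.7165 41.1933] F [-0.4  0.2 -0.2] [ 0.31  0.92 -0.07]
TORQUE about tool z 0.068, offset part -0.000
```

Request:
servo_tool(targets=[[0,0,0,0,20],[0,0,0,0,20],[0,0,0,0,20],[0,0,0,0,20],[0,0,0,-0.04,20]])

```text
time_s: 45.42
tcp_pos: [0.4817, 0.0114, 0.1681]
ee_rot: [[-0.266, -0.882, 0.389], [-0.963, 0.228, -0.14], [0.035, -0.412, -0.91]]
wrist_force: [5.2, 0.6, 1.2]
gripper_width: 0.327
gripper_force: 30.3
```

Request:
servo_tool(targets=[[0,0,0,-0.06,20],[0,0,0,-0.12,20],[0,0,0,-0.18,20],[0,0,0,-0.24,20],[0,0,0,-0.24,20]])

```text
time_s: 45.83
tcp_pos: [0.4819, 0.0132, 0.1681]
ee_rot: [[-0.486, -0.803, 0.345], [-0.873, 0.431, -0.226], [0.032, -0.411, -0.911]]
wrist_force: [-1.1, 2.3, 7.5]
gripper_width: 0.317
gripper_force: 30.4
```

```bash
python3 -c "
from st import *
tq()"
```

```text
t 45.8333 tcp [0.4819 0.0132 0.1681] j [ 27.1   5.1 -52.8  49.  -28.3 -98.8] w 27.6
tilt 24.364671260772045 az -33.162736696790176 z.-A deg 18.71371607064298
closing: S,Y,A 0.8524060322136646 -0.5225652836617071 -0.01724806755109143 cw deg 31.5102702967459
tip-M: S,Y,A mm [ -8.5175 -14.8778 -17.5979] tcp-M [ 3.807   3.2871 41.1648] F [-1.1  2.3  7.5] [1.12 0.06 0.39]
TORQUE about tool z 0.022, offset part 0.004
```

Request:
servo_tool(targets=[[0,0,0,-0.06,20],[0,0,0,-0.12,20],[0,0,0,-0.18,20],[0,0,0,-0.24,20],[0,0,0,-0.24,20]])

```text
time_s: 46.25
tcp_pos: [0.4811, 0.0146, 0.1669]
ee_rot: [[-0.678, -0.68, 0.281], [-0.735, 0.61, -0.297], [0.03, -0.407, -0.913]]
wrist_force: [-11.6, 13.6, 10.6]
gripper_width: 0.319
gripper_force: 33.7
```

```bash
python3 -c "
from st import *
tq()"
```

```text
t 46.25 tcp [0.4811 0.0146 0.1669] j [  30.5    7.3  -49.1   42.9  -35.8 -108.6] w 27.8
tilt 24.107949141111114 az -46.547574792910325 z.-A deg 24.135426648041893
closing: S,Y,A 0.7262407599078706 -0.6855255935248865 0.0510460269337728 cw deg 43.34805472519468
tip-M: S,Y,A mm [-13.9386 -17.1025 -15.9178] tcp-M [ 2.6641  4.6891 40.5127] F [-11.6  13.6  10.6] [3.86 3.28 0.34]
TORQUE about tool z -0.201, offset part -0.054
```

```bash
python3 - <<'E'
from st import *
a=r.capture('scene');b=r.capture('top'); R=[]
for c,n,(x,y,w,h) in((a,'s9',(286,186,16,16)),(b,'t9',(268,208,14,14))):
    i=cv2.imread(f'pics/{n}.png').astype(float)[y:y+h,x:x+w]; wt=np.clip(75-i[...,2],0,None)   # dark in red channel
    m=((i[...,2]<75)).astype(np.uint8); nn,l,s,ce=cv2.connectedComponentsWithStats(m); k=min(range(1,nn),key=lambda j:np.hypot(*(ce[j]-[w/2,h/2]))); wt=wt*(l==k)
    yy,xx=np.mgrid[:h,:w]; u=(wt*xx).sum()/wt.sum()+x; v=(wt*yy).sum()/wt.sum()+y; print(n,u,v,s[k]); R.append(ray(c,u,v))
p,e=tri(R); d=p-M; print('head',p,'err',e,'S,Y,A mm',1e3*np.array([d@S,d@Y,d@A]))
E
```

```text
s9 293.3978873239437 194.0950704225352 [ 6  6  4  5 15]
t9 274.5725308641975 215.19753086419752 [ 4  5  6  5 25]
head [0.4737 0.0129 0.1823] err [np.float64(0.0004343277902622422), np.float64(0.00043432779026222966)] S,Y,A mm [ 3.7584  3.9383 57.6032]
```

Triangulation puts the head 57.6 mm above the boss face, and the text gives 57, so the key is fully home. The torque peaked at about 228° and again at about 287°, 60° apart, which suggests the screw is at its stop and the hex is camming over. One more regrip in a good posture, watching the torque, should confirm it.

Request:
servo_tool(targets=[[0,0,0,0,66],[0,0,0,0,66],[0,0,0,0,66],[0,0,0,0,66],[0,0,0,0,66]])

```text
time_s: 46.77
tcp_pos: [0.4792, 0.0098, 0.1657]
ee_rot: [[-0.682, -0.678, 0.274], [-0.73, 0.611, -0.305], [0.039, -0.408, -0.912]]
wrist_force: [0.2, -0.4, -0.3]
gripper_width: 0.614
gripper_force: 0.0
```

Request:
servo_tool(targets=[[0,0,0,0.12,66],[0,0.02,0,0.24,66],[0,0.04,0,0.36,66],[0,0.05,0,0.48,66],[0,0.05,0,0.6,66]])

```text
time_s: 47.18
tcp_pos: [0.4789, 0.0112, 0.1657]
ee_rot: [[-0.144, -0.906, 0.399], [-0.989, 0.116, -0.095], [0.039, -0.408, -0.912]]
wrist_force: [-0.1, -0.6, -1.5]
gripper_width: 0.757
gripper_force: 0.0
```

Request:
servo_tool(targets=[[0,0.05,0,0.12,66],[0,0.1,0,0.24,66],[0,0.1,0,0.36,66],[0,0.1,0,0.48,66],[0,0.1,0,0.6,66]])

```text
time_s: 47.6
tcp_pos: [0.4798, 0.0114, 0.1664]
ee_rot: [[0.261, -0.878, 0.401], [-0.965, -0.255, 0.068], [0.042, -0.405, -0.913]]
wrist_force: [0.1, -1.2, 1.2]
gripper_width: 0.761
gripper_force: 0.0
```

Request:
servo_tool(targets=[[0,0.03,0,0.12,66],[0,0.06,0,0.24,66],[0,0.1,0,0.36,66],[0,0.1,0,0.48,66],[0,0.1,0,0.6,66]])

```text
time_s: 48.02
tcp_pos: [0.4799, 0.0134, 0.1663]
ee_rot: [[0.583, -0.734, 0.348], [-0.811, -0.55, 0.199], [0.045, -0.398, -0.916]]
wrist_force: [1.0, -1.1, -1.1]
gripper_width: 0.757
gripper_force: 0.0
```

```bash
python3 -c "
from st import *
tq()"
```

```text
t 48.0167 tcp [0.4799 0.0134 0.1663] j [ 17.7   4.5 -35.5 -10.6 -27.2  27. ] w 65.9
tilt 23.637440490726693 az 29.74569798172807 z.-A deg 12.079244708278646
closing: S,Y,A 0.8863355918139817 0.46010468699045265 -0.05175142830287899 cw deg -27.434227478129767
tip-M: S,Y,A mm [ -6.6269  11.8179 -21.0981] tcp-M [ 1.1964  3.6875 40.6076] F [ 1.  -1.1 -1.1] [-0.52  0.86  0.03]
TORQUE about tool z -0.038, offset part 0.003
```

Request:
servo_tool(targets=[[0,0,0,0.12,66],[0,0,0,0.24,66],[0,0,0,0.36,66],[0,0,0,0.36,20],[0,0,0,0.36,20]])

```text
time_s: 48.43
tcp_pos: [0.4814, 0.0122, 0.1665]
ee_rot: [[0.828, -0.498, 0.258], [-0.559, -0.77, 0.307], [0.046, -0.399, -0.916]]
wrist_force: [0.1, -0.0, -0.5]
gripper_width: 0.679
gripper_force: 0.0
```

Request:
servo_tool(targets=[[0,0,0,0,20],[0,0,0,0,20],[0,0,0,0,20],[0,0,0,0,20],[0,0,0,0,20]])

```text
time_s: 48.85
tcp_pos: [0.4784, 0.0128, 0.1658]
ee_rot: [[0.83, -0.497, 0.254], [-0.556, -0.772, 0.307], [0.044, -0.396, -0.917]]
wrist_force: [-3.8, -5.0, -0.2]
gripper_width: 0.322
gripper_force: 32.1
```

Request:
servo_tool(targets=[[0,0,0,-0.08,20],[0,0,0,-0.16,20],[0,0,0,-0.24,20],[0,0,0,-0.3,20],[0,0,0,-0.3,20]])

```text
time_s: 49.27
tcp_pos: [0.4797, 0.0151, 0.1667]
ee_rot: [[0.628, -0.701, 0.338], [-0.777, -0.59, 0.219], [0.046, -0.4, -0.915]]
wrist_force: [-1.2, 3.5, -0.1]
gripper_width: 0.321
gripper_force: 30.9
```

```bash
python3 -c "
from st import *
tq()"
```

```text
t 49.2667 tcp [0.4797 0.0151 0.1667] j [ 16.6   4.8 -34.  -13.6 -29.   33.5] w 27.9
tilt 23.753714597671497 az 32.99862100323726 z.-A deg 13.284507412001703
closing: S,Y,A 0.8630435094097553 0.503801275017982 -0.03615721294343005 cw deg -30.274227593951586
tip-M: S,Y,A mm [ -6.7556  14.9599 -20.4077] tcp-M [ 1.3851  5.425  41.0554] F [-1.2  3.5 -0.1] [0.9  1.09 0.76]
TORQUE about tool z -0.152, offset part -0.009
```

Request:
servo_tool(targets=[[0,0,0,-0.06,20],[0,0,0,-0.12,20],[0,0,0,-0.18,20],[0,0,0,-0.18,20],[0,0,0,-0.18,20]])

```text
time_s: 49.68
tcp_pos: [0.4817, 0.0152, 0.1679]
ee_rot: [[0.481, -0.793, 0.375], [-0.876, -0.457, 0.157], [0.047, -0.403, -0.914]]
wrist_force: [-1.6, 6.5, 0.8]
gripper_width: 0.316
gripper_force: 30.3
```

```bash
python3 -c "
from st import *
tq()"
```

```text
t 49.6833 tcp [0.4817 0.0152 0.1679] j [ 20.6   3.7 -39.6  -2.2 -22.8  10.5] w 27.5
tilt 23.964123196411233 az 22.681298025595826 z.-A deg 9.385493452961622
closing: S,Y,A 0.9298450585463758 0.3609759617730952 -0.0710370007760372 cw deg -21.216753607405504
tip-M: S,Y,A mm [ -3.082   10.4362 -21.102 ] tcp-M [ 3.684   5.2371 41.0437] F [-1.6  6.5  0.8] [1.74 0.77 1.14]
TORQUE about tool z -0.269, offset part -0.027
```

Request:
servo_tool(targets=[[0,0,0,-0.06,20],[0,0,0,-0.12,20],[0,0,0,-0.18,20],[0,0,0,-0.18,20],[0,0,0,-0.18,20]])

```text
time_s: 50.1
tcp_pos: [0.4828, 0.0155, 0.1686]
ee_rot: [[0.318, -0.86, 0.399], [-0.947, -0.308, 0.09], [0.046, -0.406, -0.913]]
wrist_force: [1.8, 4.5, 0.0]
gripper_width: 0.322
gripper_force: 30.0
```

```bash
python3 -c "
from st import *
tq()"
```

```text
t 50.1 tcp [0.4828 0.0155 0.1686] j [ 23.3   2.9 -46.4  14.5 -17.5 -17.1] w 28.0
tilt 24.122291349615043 az 12.667941162733277 z.-A deg 6.473984668533484
closing: S,Y,A 0.9742135477438751 0.20521958338131266 -0.09354538498770948 cw deg -11.895528141667832
tip-M: S,Y,A mm [ -1.1327   6.2262 -21.3746] tcp-M [ 5.0192  5.4759 41.0473] F [1.8 4.5 0. ] [1.34 0.29 1.01]
TORQUE about tool z -0.363, offset part -0.009
```

The torque ramps 0.15 → 0.27 → 0.36 N·m just where the 60° period predicted, well above the 0.15 N·m that turns the screw. The screw is tight against its stop. I release and retreat.

Request:
servo_tool(targets=[[0,0,0,0,80],[0,0,0,0,80],[0,0,0,0,80],[0,0,0,0,80],[0,0,0,0,80]])

```text
time_s: 50.52
tcp_pos: [0.4799, 0.0127, 0.1662]
ee_rot: [[0.313, -0.866, 0.391], [-0.949, -0.305, 0.084], [0.046, -0.398, -0.916]]
wrist_force: [-0.1, 0.2, 0.4]
gripper_width: 0.617
gripper_force: 0.0
```

Request:
servo_tool(targets=[[-0.2,-0.02,0.4,0,80],[-0.6,-0.08,1.2,0,80],[-1.2,-0.15,2.2,0,80],[-2,-0.2,3.0,0,80],[-3,-0.2,3.6,0,80]])

```text
time_s: 50.93
tcp_pos: [0.3909, 0.007, 0.2768]
ee_rot: [[0.311, -0.865, 0.394], [-0.949, -0.303, 0.085], [0.046, -0.401, -0.915]]
wrist_force: [-0.7, 0.8, 1.1]
gripper_width: 0.902
gripper_force: 0.0
```

Request:
servo_tool(targets=[[-0.3,0,0.5,0,80],[-0.3,0,1,0,80],[-0.3,0,1,0,80],[-0.3,0,1,0,80],[-0.3,0,1,0,80]])

```text
time_s: 51.35
tcp_pos: [0.3809, 0.0068, 0.3034]
ee_rot: [[0.313, -0.866, 0.39], [-0.949, -0.305, 0.084], [0.046, -0.397, -0.917]]
wrist_force: [0.5, 0.9, -0.2]
gripper_width: 0.919
gripper_force: 0.0
```

```bash
python3 - <<'E'
from st import *
st()
a=cap('scene','s10.png');b=cap('top','t10.png'); R=[]
for c,n,(x,y,w,h) in((a,'s10',(286,186,16,16)),(b,'t10',(268,208,14,14))):
    i=cv2.imread(f'pics/{n}.png').astype(float)[y:y+h,x:x+w]; m=((i[...,2]<75)).astype(np.uint8); nn,l,s,ce=cv2.connectedComponentsWithStats(m); k=min(range(1,nn),key=lambda j:np.hypot(*(ce[j]-[w/2,h/2])))
    wt=np.clip(75-i[...,2],0,None)*(l==k); yy,xx=np.mgrid[:h,:w]; u=(wt*xx).sum()/wt.sum()+x; v=(wt*yy).sum()/wt.sum()+y; print(n,u,v,s[k]); R.append(ray(c,u,v))
p,e=tri(R); d=p-M; print('head S,Y,A mm',1e3*np.array([d@S,d@Y,d@A]),e)
E
```

```text
t 51.35 tcp [0.3809 0.0068 0.3034] j [ 32.  -19.1 -40.6  10.7 -46.7 -19.1] w 80.0
tilt 23.527547412214894 az 12.153569542346846 z.-A deg 6.922863556295912
closing: S,Y,A 0.973978087422098 0.20101468806834552 -0.10448712028853213 cw deg -11.661272148070589
tip-M: S,Y,A mm [-22.859    9.1819 146.5138] tcp-M [-16.0737   8.7188 208.8728] F [ 0.5  0.9 -0.2] [-0.13  0.99 -0.1 ]
s10 292.38013698630135 195.07534246575344 [ 5  7  4  5 16]
t10 273.2269446672013 215.4466720128308 [ 3  5  6  6 26]
head S,Y,A mm [ 3.2541  7.6473 57.3192] [np.float64(0.0002696795960036216), np.float64(0.0002696795960036389)]
```

```bash
python3 -c "
from h import *
print(r.finish_job())"
```

```text
the job is handed in; nothing more can be done
None
```

I handed the job in with the hex key standing fully home in the socket, leaning about 5°, and let go; the screw is tight judging by torque alone, since its angle cannot be read and the key turned further than the stop should allow, apparently slipping in the hex once it was tight.

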